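Turn the upside-down tea tin over and stand it back in its row

ROBOT

A 6-joint arm with a two-finger parallel gripper is mounted at the origin on the work surface. World frame = base frame: x ahead of the robot, y to its left, z up, the work surface at z = 0. Lengths are in mm, angles in rad, forces in N, time in s.
With the tool pointing down it reaches from about 300 to 775 mm from the base axis. Payload 14.6 kg.
Tool frame: the origin (TCP) lies midway between the tips of the shut fingers; the grasp point (between the pads) lies 19 mm behind it (r.hold_point_z is the distance from the TCP to the grasp point, in mm); z points along the fingers, y is the line along which they close (so a half turn about z gives the same grasp; the last joint's range is limited). The gripper opens to 94 mm and grips with 3 to 60 N. Pads are 16 mm wide; open, the fingers measure 119 mm over their backs; the gripper's body (75 mm by 177 mm) begins 78 mm behind the grasp point.
Start: joints at [1.068, 0.3, 1.521, -0, 1.321, -0.067], TCP at [232.171, 498.584, 205.446] pointing down, gripper open.
Joint ranges: [-3.03, 3.03], [-0.79, 2.21], [0.23, 2.52], [-1.04, 4.18], [0, 3.07], [-2.55, 2.55]. Speed limits (rad/s): [2.22, 2.22, 2.57, 3.14, 3.14, 3.14].

INTERFACE

Orientations are given as a 3x3 rotation matrix whose columns are the frame's x, y, z axes.
In Python, from workcell import r gives the robot as it stands.
- The arm moves only by the tool drive_tool, never from a script. Its argument "plan" is a list of rows, each a list of 6 numbers: the shift along the tool's x, y, z in cm, then the turn, a rotation vector about the tool's x, y, z in rad. In form: [[x, y, z, ax, ay, az], ...]. A call has 1 to 8 rows; each row shifts and turns the commanded pose from where the row before left it, along the tool's axes as they then stand; what a row does not reach is not made up. A row lasts 1/12 s, in which the tool goes at most 41.7 mm and 7.16 degrees, less where a joint would pass 70% of its speed; a pose out of reach is approached as far as the arm can. A call is refused whole if a number of a shift passes 4.17 or a number of a turn 0.125, either way. A call with a gripper value outside its range is refused whole. "grip" is the closure in counts, from 0 (fully open) to 255 (shut), set as the call begins (left out, the last holds). The fingers move at their own pace and stop on an object; "force" is the grip in N (left out, the last holds). Time passes only in rows, so rows that do not move let the fingers close. It gives the time, the measured TCP pose, the force, the opening and the grip force at its end, in the units of the state.
- r.observe(): the state, without advancing time (a new reading comes with each control period).
- r.grab_frame(name): name is "scene" or "top"; returns the picture (384x512x3 uint8, blue, green, red); there is no depth.
- r.camera_params(name): a dict with "intrinsics" (3x3 intrinsics, pixels), "xyz" and "rotation" of the camera in the world. Camera axes: x right, y up, looking along -z (the intrinsics and any distortion apply to the point x, -y, -z); pixel columns grow to the right and rows downward; lengths in mm; the calibration is good to about 2 mm. A picture is of the moment at which its call begins. camera_params takes no time and is no camera call.
- r.close_job(): hands the job in; it is judged then, once.
The state is a dict: "time_s": time; "qpos": joint angles; "qd": joint speeds; "joint_torque": joint torques, N m; "tool_pos": TCP position; "orientation": TCP orientation; "ft_force": force on the tool from outside, world axes, zero at the start; "ft_torque": the same for the moment, N m; "grip_width": finger opening in mm; "grip_force": force on a finger pad.
Only numpy, scipy, OpenCV 4.12 (cv2) and the standard library are available. Lean on these libraries where they do the work, as an engineer would, in place of code of your own. Each camera call takes 0.05 s, during which the arm holds its last target. There are 200 camera calls.

TASK

The green tea tin was left upside down in front of the wire shelf. Without picking it up, tip it over its bottom edges a quarter turn at a time, letting it down gently each time and never letting it topple, until the brass lid with the white dot is up; then slide it in under the shelf, square and right back against the rail, in the middle of the gap between the blue tin and the jar, and let go. Do not bump the shelf or disturb the other things.

Things in the scene. Friction and masses are not known exactly. Their poses are not given: they have to be found in the camera images.
- tin: Closed green tin, 0.3-0.6 kg, 64 (own x) by 76 (own y) by 110 mm (own z); at +z a flush brass lid 24 mm high with a white dot 42 mm across. Origin: its middle. Starts standing on its lid, the 64 mm width left to right. Two quarter turns away from the robot, over its far edge, move its middle 186 mm. Pinched at about 4 N across the 64 mm it pivots between the pads; at 15 N it is held fast.
- rack: White wire shelf on legs, fixed. Deck 490 mm wide (y), x from -75 to +100 mm, underside 312 mm above the counter; its front lip hangs down to 288 mm. Legs at its corners. Low at the back a rail of two wires, 28 and 70 mm up, their front at x = +38 mm. Origin on the counter, at place; +x into the shelf, away from the robot, +y left. A red tub and a box stand on the deck's ends.
- place (a point): The tin's place: the point on the counter, under the shelf, that lies under the middle of the tin when it stands square, midway in the gap between the blue tin and the jar, with its far side touching the back rail. Axes as rack. Sliding the tin along the counter takes a few newtons, steadily; at the rail the push rises sharply.
- blue_tin: Blue tea tin with a steel lid, standing lid up under the shelf about 165 mm to the left of the place, against or near the rail; 76 mm deep, 64 mm wide and 96 mm high; leave alone. Origin in its middle.
- jar: Glass jar with a red cap, 72 mm across and 95 mm high, standing under the shelf about 165 mm to the right of the place; leave alone. Origin in the middle of its underside.
- can: Food can with a yellow label, 74 mm across, 80 mm high, on the counter to the left in front of the shelf; leave alone. Origin in the middle of its underside.
- bowl: White bowl, 124 mm across, 50 mm high, on the counter to the right; leave alone. Origin in the middle of its underside.
- carton: Orange carton 55 x 130 x 90 mm high, left of the shelf; leave alone. Origin in the middle of its underside.
- mug: Blue mug, 82 mm across, 90 mm high, right of the shelf; leave alone. Origin in the middle of its underside.
Mind the look-alikes: they are no part of the job. Several things have the shape of the tin; the one meant has the colours described above.

How it is judged (in metres and radians):
On the way, in this order (a step that is already met when the one before it is completed fails the run):
1. the tin lies on its side on the counter after the first quarter turn (angle between tin's own z axis and vertical between 1.45 and 1.69 rad and height (world z) of tin below 0.045 m), for 0.2 s.
2. the tin stands on its base with the lid up after the second quarter turn (angle between tin's own z axis and vertical below 0.08 rad and height (world z) of tin below 0.062 m), for 0.2 s.
At the end, for the whole second after the job is handed in: The green tin stands at rest on its base, lid up (within 3 degrees), far side within 7 mm of the back rail, square to the shelf within 7 degrees, within 30 mm of the middle of the gap, and is released (angle between tin's own z axis and vertical below 0.05 rad and height (world z) of tin between 0.05 and 0.059 m and x of tin in the frame of rack between -0.007 and 0.007 m and y of tin in the frame of rack between -0.03 and 0.03 m and angle between the x axis of tin and the y axis of rack, either way round below 0.12 rad and linear speed of tin below 0.02 m/s); the robot touches nothing.
It fails at once if the tin is lifted off the counter (its middle rises above 85 mm; tipping on an edge takes it to 67 mm) (height (world z) of tin above 0.085 m).
It fails at once if the tin is let topple or fall (it turns faster than 5 rad/s) (angular speed of tin above 5 rad/s).
It fails at once if the robot bumps the shelf with more than 15 N (contact force between the arm and rack above 15 N).
It fails at once if one of the other things is moved by more than 20 mm (distance of any of blue_tin, jar, can, bowl, carton, mug from where it was at the start of the episode above 0.02 m).
It also fails if it takes over 61 s, if anything falls off the work surface, if the arm or the gripper's body presses on something with over 40 N, if the wrist force passes 120 N, or if a joint passes its speed limit or range.

## Working session

There is one attempt and no reset: what is moved stays moved. The work goes in short steps, Python scripts to look and compute and a tool call to move; the robot and the scene stay as the last step left them, time stands still between calls to the robot, and variables do not carry over. Pictures are saved under pics/ and viewed, at most 10 in all, crops included, and the job is handed in when it is done.

Besides the shell and the picture viewer there is one more tool, called after "Emit:" by a JSON object that holds its "method" and its "body", one argument or row to a line. drive_tool: Moves the arm, as the interface text tells. Its arguments: {"type":"object","properties":{"plan":{"type":"array","items":{"type":"array","items":{"type":"number"}}},"grip":{"type":"number"},"force":{"type":"number"}},"required":["plan"]}

```bash
mkdir -p pics
cat > h.py <<'E'
from workcell import r
import numpy as np, cv2
def snap(n,f):
    im=r.grab_frame(n); cv2.imwrite('pics/'+f+'.png',im); return im
def px2w(n,u,v,z):
    c=r.camera_params(n);K=np.array(c['intrinsics']);R=np.array(c['rotation']);t=np.array(c['xyz'])
    d=np.linalg.solve(K,[u,v,1]);d=R@(d*[1,-1,-1]);return t+d*(z-t[2])/d[2]
def w2px(n,p):
    c=r.camera_params(n);K=np.array(c['intrinsics']);R=np.array(c['rotation']);t=np.array(c['xyz'])
    q=R.T@(np.array(p)-t)*[1,-1,-1];q=K@q;return (q/q[2])[:2]
E
python3 - <<'E'
from h import *
for n in('scene','top'):
    im=snap(n,n+'0');c=r.camera_params(n);print(n,c)
a=cv2.imread('pics/scene0.png');b=cv2.imread('pics/top0.png')
cv2.imwrite('pics/s0b.png',cv2.resize(a,(800,600)));cv2.imwrite('pics/t0b.png',cv2.resize(b,(800,600)))
o=r.observe();print(o)
E
```

```text
scene {'intrinsics': array([[408.01530942,   0.        , 261.41404697],
       [  0.        , 408.01530942, 192.13277008],
       [  0.        ,   0.        ,   1.        ]]), 'xyz': array([ 309.45221495, -848.57406909,  992.79642785]), 'rotation': array([[ 0.97466625,  0.17432605, -0.14012895],
       [-0.22309735,  0.71316033, -0.66455241],
       [-0.01591439,  0.67897921,  0.73398499]])}
top {'intrinsics': array([[358.0958249 ,   0.        , 251.61333181],
       [  0.        , 358.0958249 , 193.57127887],
       [  0.        ,   0.        ,   1.        ]]), 'xyz': array([ 410.71682746,   21.67148989, 1248.75161733]), 'rotation': array([[ 0.02588243,  0.99734995, -0.06799395],
       [-0.99966071,  0.02602149,  0.00116026],
       [ 0.00292649,  0.06794085,  0.99768506]])}
{'time_s': 0.1, 'qpos': array([ 1.06840895e+00,  3.00426623e-01,  1.52151676e+00,  5.45437873e-06,
        1.32069050e+00, -6.66146961e-02]), 'qd': array([ 0.00028603, -0.00152686, -0.0024117 ,  0.00064659, -0.00156061,
        0.00154002]), 'joint_torque': array([ 1.86345904e-03, -5.32639396e+01, -3.53285766e+01,  7.09154550e-02,
        2.34928261e-02, -1.79582241e-05]), 'tool_pos': array([232.05741995, 498.390809  , 204.93793508]), 'orientation': array([[-9.06543566e-01,  4.22111961e-01, -5.05999576e-04],
       [ 4.22112258e-01,  9.06543112e-01, -9.10018192e-04],
       [ 7.45808669e-05, -1.03855976e-03, -9.99999458e-01]]), 'ft_force': array([ 0.69862806,  0.60731971, -0.37492321]), 'ft_torque': array([-0.04833508,  0.01399209, -0.01705625]), 'grip_force': 0.0, 'grip_width': 93.9807935915394}
```

View pics/s0b.png

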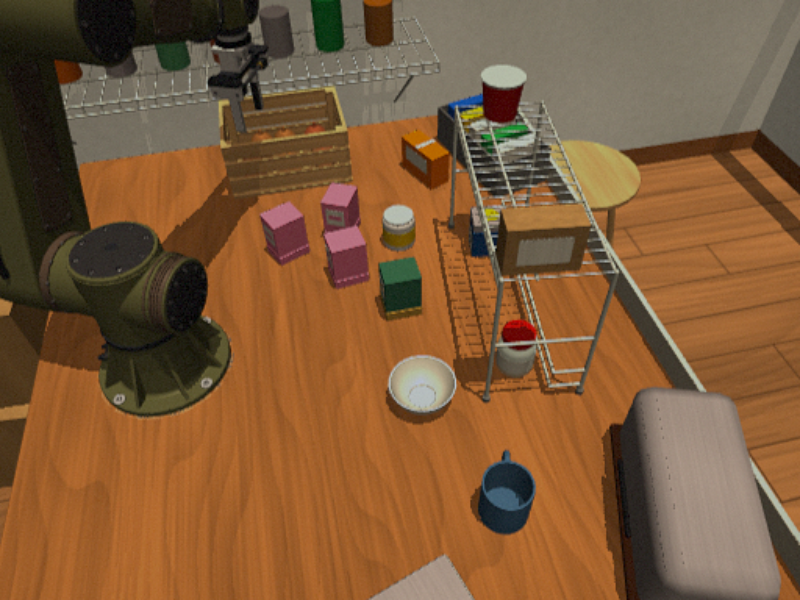

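View pics/t0b.png

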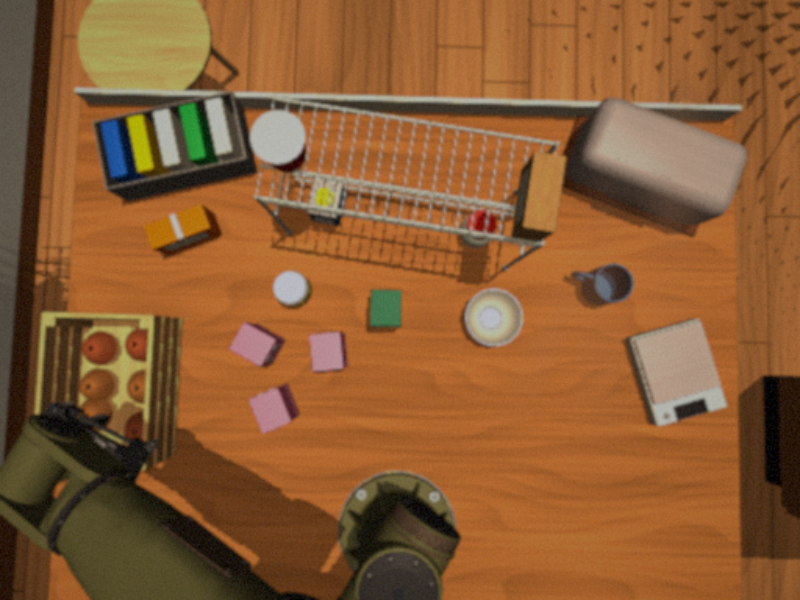

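The scene view shows the tin at (400,288) with its lid down. In the top view it is at (385,308), and the shelf is yawed slightly. I'll enlarge both.

Run:
```python
from h import *
b=cv2.imread('pics/top0.png')[60:230,150:370];cv2.imwrite('pics/tc.png',cv2.resize(b,None,fx=3.5,fy=3.5,interpolation=cv2.INTER_CUBIC))
b=cv2.imread('pics/scene0.png')[60:260,230:400];cv2.imwrite('pics/sc.png',cv2.resize(b,None,fx=3,fy=3,interpolation=cv2.INTER_CUBIC))
```

```text
(no output)
```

View pics/tc.png

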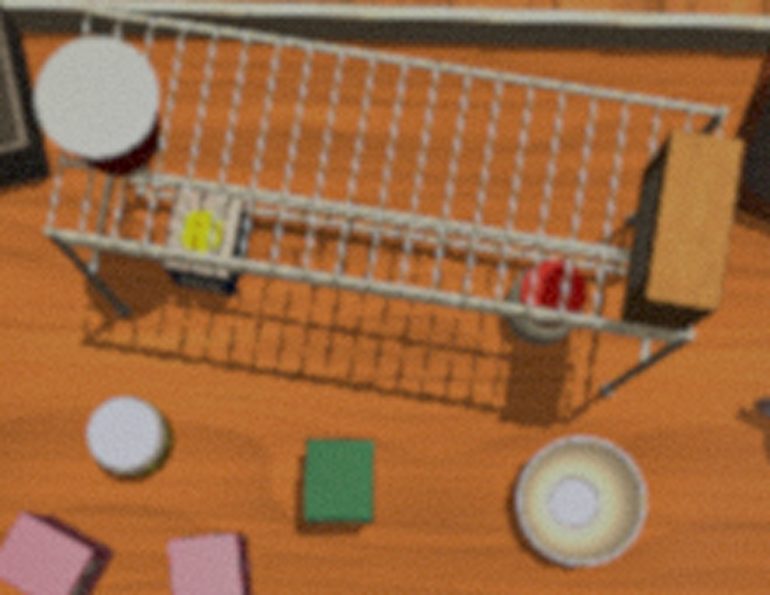

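View pics/sc.png

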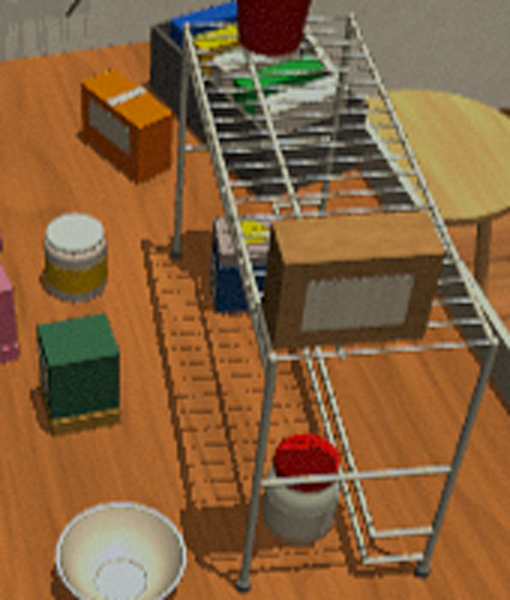

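```bash
cat >> h.py <<'E'
tc=lambda u,v:(150+(u+.5)/3.5-.5,60+(v+.5)/3.5-.5)
sc=lambda u,v:(230+(u+.5)/3-.5,60+(v+.5)/3-.5)
E
python3 - <<'E'
from h import *
np.set_printoptions(precision=1,suppress=True)
fl,fr,bl,br=[px2w('top',*tc(*p),316)[:2] for p in((48,233),(692,335),(85,15),(725,110))]
print(fl,fr,bl,br,np.linalg.norm(fl-fr),np.linalg.norm(bl-fl))
for q in((fr,fl),(br,bl)): d=q[1]-q[0];print('yaw',np.degrees(np.arctan2(-d[0],d[1])))
print('tin',[px2w('top',*tc(*p),110)[:2] for p in((307,440),(373,441),(373,521),(305,522))])
print('tin scene',[px2w('scene',*sc(*p),110)[:2] for p in((38,328),(105,315),(119,347),(51,361))])
print('tinbase',[px2w('scene',*sc(*p),0)[:2] for p in((55,433),(119,421))])
print('bowl',[px2w('top',*tc(*p),50)[:2] for p in((516,500),(647,500))],'can',px2w('top',*tc(127,436),80))
print('blue lid',[px2w('top',*tc(*p),96)[:2] for p in((178,187),(250,205),(168,262),(238,275))], 'jar',px2w('top',*tc(553,290),95))
print('feet',[px2w('scene',*sc(*p),3)[:2] for p in((243,585),(423,570),(176,254))])
print('rail right bottom',px2w('scene',*sc(366,560),28), px2w('scene',*sc(372,533),70))
E
```

```text
[646.6 258.4] [ 581.6 -228.7] [816.4 237.3] [ 755.3 -252.5] 491.3884683065723 171.08942922019045
yaw -7.592468847373587
yaw -7.104109383697278
tin [array([513.4,  66.5]), array([514.1,   6.3]), array([441.2,   4.5]), array([438.7,  66.2])]
tin scene [array([442.2,  60.5]), array([514.2,  62.9]), array([517.2,  13.3]), array([445.7,  10.2])]
tinbase [array([445.2,   9.7]), array([516.3,  10.2])]
bowl [array([ 466.4, -132.8]), array([ 469.7, -258.2])] can [515.5 236.2  80. ]
blue lid [array([749.1, 194.5]), array([733.8, 126.6]), array([677.7, 201.3]), array([667.2, 135.7])] jar [ 661.1 -158.1   95. ]
feet [array([ 581.7, -226. ]), array([ 756.3, -250.1]), array([649. , 258.8])]
rail right bottom [ 697.1 -241.9   28. ] [ 696.8 -241.1   70. ]
```

The rack yaw is about -7.4° and the place is about (687.6, 5.2). The tin is at about (477.5, 36), yaw about 1°. I'll pinch it tilted, pull it back and square it to the shelf, then tip it twice and slide it in.

```bash
cat >> h.py <<'E'
from scipy.spatial.transform import Rotation as Ro
PL=np.array([687.6,5.2]);YAW=-7.4
def Rt(yaw,tilt):
    t=np.radians(tilt);z=np.array([np.sin(t),0,-np.cos(t)]);y=np.array([0,1,0.])
    return Ro.from_euler('z',yaw,degrees=True).as_matrix()@np.c_[np.cross(y,z),y,z]
def rk(x,y=0):  # rack -> world xy
    a=np.radians(YAW);return PL+[x*np.cos(a)-y*np.sin(a),x*np.sin(a)+y*np.cos(a)]
def g2t(P,yaw,tilt): return np.array(P)+19*Rt(yaw,tilt)[:,2]
def plan(wps,start=None):
    """wps: (tcp,yaw,tilt,n); prints rounded rows, tracking rounded pose"""
    o=r.observe();p=np.array(o['tool_pos']);R=np.array(o['orientation'])
    if start: p,R=np.array(start[0],float),Rt(*start[1:])
    k=0;rows=[]
    for tcp,yaw,tilt,n in wps:
        Rg=Rt(yaw,tilt);p0=p.copy();rv=Ro.from_matrix(R.T@Rg).as_rotvec();R0=R.copy()
        for i in range(1,n+1):
            pt=p0+(np.array(tcp)-p0)*i/n;Rn=R0@Ro.from_rotvec(rv*i/n).as_matrix()
            s=np.round(R.T@(pt-p)/10,2);w=np.round(Ro.from_matrix(R.T@Rn).as_rotvec(),3)
            rows.append([*s.tolist(),*w.tolist()]);p=p+R@s*10;R=R@Ro.from_rotvec(w).as_matrix()
    for i in range(0,len(rows),8): print([[x+0. if x else 0 for x in q] for q in rows[i:i+8]])
E
python3 - <<'E'
from h import *
G=g2t([465.5,36,80],1,30);H=G-110*Rt(1,30)[:,2];print(G,H)
plan([(H,1,30,16)])
E
```

```text
[474.9985531   36.16579786  63.54551733] [420.00692987  35.20591551 158.80831174]
[[-2.29, -2.13, 0.29, -0.007, -0.032, -0.028], [-2.21, -2.19, 0.35, -0.008, -0.032, -0.027], [-2.15, -2.26, 0.4, -0.007, -0.033, -0.028], [-2.06, -2.31, 0.45, -0.008, -0.032, -0.028], [-1.99, -2.38, 0.5, -0.007, -0.032, -0.027], [-1.9, -2.44, 0.54, -0.008, -0.032, -0.028], [-1.82, -2.49, 0.59, -0.007, -0.032, -0.028], [-1.73, -2.54, 0.62, -0.008, -0.032, -0.027]]
[[-1.63, -2.6, 0.66, -0.007, -0.033, -0.028], [-1.54, -2.64, 0.69, -0.008, -0.032, -0.028], [-1.45, -2.69, 0.71, -0.007, -0.032, -0.027], [-1.34, -2.74, 0.75, -0.008, -0.032, -0.028], [-1.25, -2.77, 0.76, -0.007, -0.032, -0.028], [-1.14, -2.82, 0.78, -0.008, -0.033, -0.027], [-1.04, -2.85, 0.79, -0.007, -0.032, -0.028], [-0.94, -2.88, 0.81, -0.008, -0.032, -0.027]]
```

Emit:
{"method": "drive_tool", "body": {
  "plan": [
    [-2.29,-2.13,0.29,-0.007,-0.032,-0.028],
    [-2.21,-2.19,0.35,-0.008,-0.032,-0.027],
    [-2.15,-2.26,0.4,-0.007,-0.033,-0.028],
    [-2.06,-2.31,0.45,-0.008,-0.032,-0.028],
    [-1.99,-2.38,0.5,-0.007,-0.032,-0.027],
    [-1.9,-2.44,0.54,-0.008,-0.032,-0.028],
    [-1.82,-2.49,0.59,-0.007,-0.032,-0.028],
    [-1.73,-2.54,0.62,-0.008,-0.032,-0.027]
  ],
  "grip": 0,
  "force": 15
}}

```text
time_s: 0.77
tool_pos: [326.3, 265.6, 181.9]
orientation: [[-0.943, 0.206, 0.26], [0.207, 0.978, -0.025], [-0.26, 0.03, -0.965]]
ft_force: [1.8, 0.0, -0.0]
grip_width: 93.7
grip_force: 0.0
```

Emit:
{"method": "drive_tool", "body": {
  "plan": [
    [-1.63,-2.6,0.66,-0.007,-0.033,-0.028],
    [-1.54,-2.64,0.69,-0.008,-0.032,-0.028],
    [-1.45,-2.69,0.71,-0.007,-0.032,-0.027],
    [-1.34,-2.74,0.75,-0.008,-0.032,-0.028],
    [-1.25,-2.77,0.76,-0.007,-0.032,-0.028],
    [-1.14,-2.82,0.78,-0.008,-0.033,-0.027],
    [-1.04,-2.85,0.79,-0.007,-0.032,-0.028],
    [-0.94,-2.88,0.81,-0.008,-0.032,-0.027]
  ]
}}

```text
time_s: 1.43
tool_pos: [418.9, 37.5, 159.3]
orientation: [[-0.867, -0.015, 0.499], [-0.012, 1.0, 0.009], [-0.499, 0.001, -0.867]]
ft_force: [-0.4, 0.5, 0.8]
grip_width: 94.1
grip_force: 0.0
```

Run:
```python
from h import *
o=r.observe();print(o['time_s'],o['tool_pos'],np.round(Rt(1,30)-o['orientation'],3),o['qd'])
im=snap('top','t1');cv2.imwrite('pics/t1c.png',cv2.resize(im[140:260,180:320],None,fx=4,fy=4,interpolation=cv2.INTER_CUBIC))
G=g2t([465.5,36,80],1,30)
plan([(G,1,30,6)])
```

```text
1.4333 [418.92875358  37.50053715 159.2980671 ] [[ 0.001 -0.002  0.001]
 [-0.003 -0.     0.   ]
 [-0.001 -0.001  0.001]] [-1.14244702  0.11863202  0.10456438  1.12609109 -0.56495388 -2.19369379]
[[-0.01, 0.01, 1.83, 0, 0, 0.001], [-0.01, 0.02, 1.84, 0, 0, 0], [0, 0.01, 1.83, 0, 0, 0.001], [-0.01, 0.01, 1.83, -0.001, 0, 0.001], [-0.01, 0.01, 1.84, 0, 0, 0.001], [-0.01, 0.02, 1.83, 0, 0, 0]]
```

View pics/t1c.png

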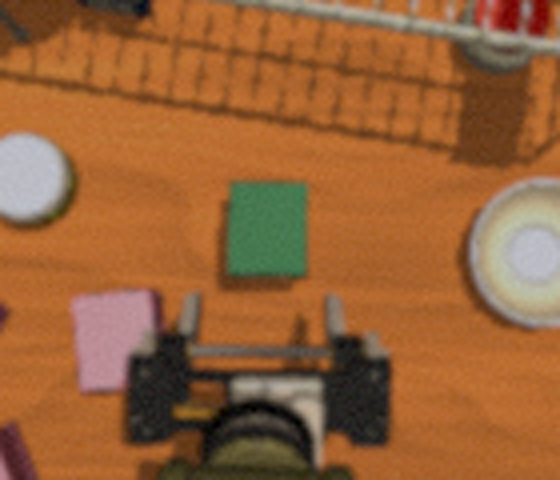

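The top view shows the fingers straddling the tin, at x 190/335 around the tin's 230–305. The finger line is centred on it.

Emit:
{"method": "drive_tool", "body": {
  "plan": [
    [0,0,1.8,0,0,0],
    [0,0,1.8,0,0,0],
    [0,0,1.8,0,0,0],
    [0,0,1.9,0,0,0],
    [0,0,1.8,0,0,0],
    [0,0,1.9,0,0,0],
    [0,0,0,0,0,0]
  ]
}}

```text
time_s: 2.07
tool_pos: [472.9, 40.4, 61.0]
orientation: [[-0.87, -0.014, 0.493], [-0.011, 1.0, 0.01], [-0.493, 0.003, -0.87]]
ft_force: [1.3, -0.3, -0.6]
grip_width: 94.2
grip_force: 0.0
```

Emit:
{"method": "drive_tool", "body": {
  "plan": [
    [0,0,0,0,0,0],
    [0,0,0,0,0,0],
    [0,0,0,0,0,0],
    [0,0,0,0,0,0],
    [0,0,0,0,0,0],
    [0,0,0,0,0,0],
    [0,0,0,0,0,0],
    [0,0,0,0,0,0]
  ],
  "grip": 255,
  "force": 15
}}

```text
time_s: 2.73
tool_pos: [473.7, 40.3, 64.8]
orientation: [[-0.867, -0.014, 0.498], [-0.011, 1.0, 0.01], [-0.498, 0.003, -0.867]]
ft_force: [-7.3, -3.8, 12.4]
grip_width: 64.2
grip_force: 15.0
```

Run:
```python
from h import *
o=r.observe();print(o['tool_pos'],o['grip_width'],o['grip_force'],o['ft_force'])
c=rk(-250);a=np.radians(YAW)
P=[c[0]-12*np.cos(a),c[1]-12*np.sin(a),80];print(P)
plan([(g2t(P,YAW,30),YAW,30,8)],start=(g2t([465.5,36,80],1,30),1,30))
```

```text
[473.73792372  40.2591861   64.83193816] 64.23301846534616 15.008584409952164 [-7.27649952 -3.82765069 12.42923033]
[np.float64(427.78215545563035), np.float64(38.94444630332145), 80]
[[0.41, 0.03, -0.24, 0.009, 0, 0.016], [0.41, 0.02, -0.23, 0.009, 0, 0.016], [0.41, 0.01, -0.24, 0.009, 0, 0.016], [0.41, 0, -0.23, 0.01, 0, 0.015], [0.41, -0.01, -0.24, 0.009, 0, 0.016], [0.41, -0.01, -0.24, 0.009, 0, 0.016], [0.4, -0.03, -0.23, 0.009, 0, 0.016], [0.41, -0.03, -0.24, 0.009, 0, 0.016]]
```

Run:
```python
from h import *
o=r.observe()
c=rk(-250);a=np.radians(YAW)
P=[c[0]-12*np.cos(a),c[1]-12*np.sin(a),81.0];G=g2t(P,YAW,30);p=o['tool_pos']+[0,0,.8]
plan([(p,1,30,2),(G,YAW,30,14)])
```

```text
[[-0.02, 0, -0.03, 0, -0.001, -0.002], [-0.02, 0, -0.04, 0.001, -0.001, -0.002], [0.23, -0.01, -0.12, 0.005, 0, 0.009], [0.23, -0.02, -0.13, 0.005, 0, 0.009], [0.23, -0.02, -0.12, 0.006, 0, 0.009], [0.23, -0.02, -0.12, 0.005, 0, 0.009], [0.23, -0.03, -0.13, 0.005, 0, 0.009], [0.23, -0.02, -0.12, 0.005, 0, 0.009]]
[[0.23, -0.03, -0.12, 0.006, 0, 0.009], [0.23, -0.03, -0.13, 0.005, 0, 0.009], [0.22, -0.04, -0.12, 0.005, 0, 0.01], [0.23, -0.04, -0.12, 0.005, 0, 0.009], [0.23, -0.04, -0.13, 0.005, 0, 0.009], [0.23, -0.04, -0.12, 0.006, 0, 0.009], [0.22, -0.05, -0.12, 0.005, 0, 0.009], [0.23, -0.05, -0.12, 0.005, 0, 0.009]]
```

Emit:
{"method": "drive_tool", "body": {
  "plan": [
    [-0.02,0,-0.03,0,-0.001,-0.002],
    [-0.02,0,-0.04,0.001,-0.001,-0.002],
    [0.23,-0.01,-0.12,0.005,0,0.009],
    [0.23,-0.02,-0.13,0.005,0,0.009],
    [0.23,-0.02,-0.12,0.006,0,0.009],
    [0.23,-0.02,-0.12,0.005,0,0.009],
    [0.23,-0.03,-0.13,0.005,0,0.009],
    [0.23,-0.02,-0.12,0.005,0,0.009]
  ]
}}

```text
time_s: 3.4
tool_pos: [458.3, 39.5, 64.9]
orientation: [[-0.865, 0.045, 0.5], [0.039, 0.999, -0.022], [-0.5, 0.0, -0.866]]
ft_force: [5.5, -0.4, 2.8]
grip_width: 63.8
grip_force: 15.0
```

Emit:
{"method": "drive_tool", "body": {
  "plan": [
    [0.23,-0.03,-0.12,0.006,0,0.009],
    [0.23,-0.03,-0.13,0.005,0,0.009],
    [0.22,-0.04,-0.12,0.005,0,0.01],
    [0.23,-0.04,-0.12,0.005,0,0.009],
    [0.23,-0.04,-0.13,0.005,0,0.009],
    [0.23,-0.04,-0.12,0.006,0,0.009],
    [0.22,-0.05,-0.12,0.005,0,0.009],
    [0.23,-0.05,-0.12,0.005,0,0.009]
  ]
}}

```text
time_s: 4.07
tool_pos: [438.2, 38.1, 65.0]
orientation: [[-0.858, 0.129, 0.498], [0.112, 0.992, -0.064], [-0.502, 0.001, -0.865]]
ft_force: [7.0, 0.1, 4.4]
grip_width: 63.7
grip_force: 15.0
```

Emit:
{"method": "drive_tool", "body": {
  "plan": [
    [0,0,0,0,0,0],
    [0,0,0,0,0,0],
    [0,0,0,0,0,0]
  ]
}}

```text
time_s: 4.32
tool_pos: [438.1, 38.1, 64.9]
orientation: [[-0.858, 0.128, 0.497], [0.111, 0.992, -0.063], [-0.501, 0.001, -0.865]]
ft_force: [2.2, 0.7, 10.3]
grip_width: 64.1
grip_force: 15.0
```

Run:
```python
from h import *
o=r.observe();R=o['orientation'];P=o['tool_pos']-19*R[:,2];a=np.radians(YAW)
q=P[:2]-PL;print('P',P,'rack',q@[np.cos(a),np.sin(a)],q@[-np.sin(a),np.cos(a)],o['ft_force'],o['ft_torque'],np.round(R-Rt(YAW,30),3))
im=snap('scene','s2');im2=snap('top','t2')
A=cv2.resize(im[120:230,215:325],None,fx=3.6,fy=3.6,interpolation=cv2.INTER_CUBIC)
B=cv2.resize(im2[140:250,195:305],None,fx=3.6,fy=3.6,interpolation=cv2.INTER_CUBIC)
cv2.imwrite('pics/c2.png',np.hstack([A,B]))
```

```text
P [428.63039377  39.33398899  81.33750697] rack -261.2089979111902 0.495547612406547 [ 2.19977798  0.66962837 10.33847119] [ 0.01276956 -0.56772727  0.02912958] [[ 0.001 -0.001  0.002]
 [-0.     0.     0.001]
 [-0.001  0.001  0.001]]
```

View pics/c2.png

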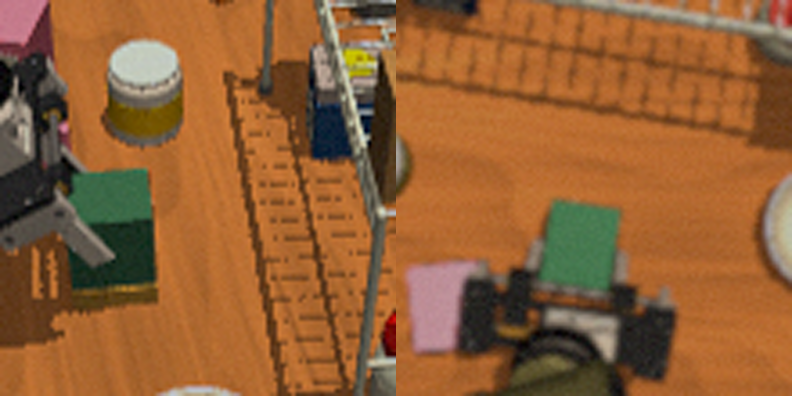

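The tin is still upright and is squared to the shelf. Its top far edge runs from (555,201) to (620,210) in the right panel. Next I'll plan the first tip.

```bash
cat >> h.py <<'E'
def torack(p):
    a=np.radians(YAW);q=np.array(p)[:2]-PL;return np.array([q@[np.cos(a),np.sin(a)],q@[-np.sin(a),np.cos(a)]])
def arc(E,P0,a1,n,y0,yaw=YAW,tilt=30,tilt1=None,a0=0):
    """rotate grasp point P0=(x,z) rack about E (x,0) by a0..a1 deg; yields waypoints"""
    v=np.array([P0[0]-E,P0[1]]);out=[]
    tilt1=tilt if tilt1 is None else tilt1
    for i in range(1,n+1):
        b=np.radians(a0+(a1-a0)*i/n);x=v[0]*np.cos(b)+v[1]*np.sin(b);z=-v[0]*np.sin(b)+v[1]*np.cos(b)
        tl=tilt+(tilt1-tilt)*i/n
        out.append((g2t([*rk(E+x,y0),z],yaw,tl),yaw,tl,1))
    return out
def state():
    o=r.observe();R=o['orientation'];P=o['tool_pos']-19*R[:,2]
    print('t',o['time_s'],'P rack',torack(P).round(1),P[2].round(1),'F',o['ft_force'].round(1),'w',o['grip_width']);return P
E
python3 - <<'E'
from h import *
for u,v in((159,201),(224,210),(207,290),(146,280)): print(torack(px2w('top',(u+.5)/3.6-.5+195,(v+.5)/3.6-.5+140,110)))
for u,v in((70,290),(157,299)): print('sc',torack(px2w('scene',(u+.5)/3.6-.5+215,(v+.5)/3.6-.5+120,0)))
P=state()
plan(arc(-211,(-261.2,80.8),92,40,0.5))
E
```

```text
[-211.87296163   28.73180045]
[-210.86263867  -29.32676097]
[-282.92073749  -25.35951735]
[-282.53770388   29.11024311]
sc [-284.85496141   -5.36422964]
sc [-207.49122599  -24.80439299]
t 4.4167 P rack [-261.2    0.5] 81.4 F [0.6 0.8 8.8] w 63.75808801585443
[[-0.35, 0, 0.04, 0.001, 0.002, 0], [-0.38, 0, 0.01, 0, 0, 0], [-0.38, 0, 0.03, 0, 0, 0], [-0.38, 0, 0.04, 0, 0, 0], [-0.38, 0, 0.06, 0, 0, 0], [-0.37, 0, 0.07, 0, 0, 0], [-0.38, 0, 0.08, 0, 0, 0], [-0.36, 0, 0.11, 0, 0, 0]]
[[-0.37, 0, 0.11, 0, 0, 0], [-0.36, 0, 0.13, 0, 0, 0], [-0.35, 0, 0.15, 0, 0, 0], [-0.35, 0, 0.16, 0, 0, 0], [-0.34, 0, 0.17, 0, 0, 0], [-0.33, 0, 0.18, 0, 0, 0], [-0.33, 0, 0.2, 0, 0, 0], [-0.31, 0, 0.22, 0, 0, 0]]
[[-0.31, 0, 0.22, 0, 0, 0], [-0.3, 0, 0.24, 0, 0, 0], [-0.29, 0, 0.25, 0, 0, 0], [-0.28, 0, 0.26, 0, 0, 0], [-0.27, 0, 0.27, 0, 0, 0], [-0.26, 0, 0.28, 0, 0, 0], [-0.24, 0, 0.29, 0, 0, 0], [-0.24, 0, 0.3, 0, 0, 0]]
[[-0.22, 0, 0.31, 0, 0, 0], [-0.21, 0, 0.32, 0, 0, 0], [-0.19, 0, 0.33, 0, 0, 0], [-0.19, 0, 0.34, 0, 0, 0], [-0.17, 0, 0.34, 0, 0, 0], [-0.15, 0, 0.35, 0, 0, 0], [-0.14, 0, 0.35, 0, 0, 0], [-0.13, 0, 0.36, 0, 0, 0]]
[[-0.11, 0, 0.37, 0, 0, 0], [-0.1, 0, 0.37, 0, 0, 0], [-0.08, 0, 0.37, 0, 0, 0], [-0.07, 0, 0.38, 0, 0, 0], [-0.05, 0, 0.37, 0, 0, 0], [-0.04, 0, 0.38, 0, 0, 0], [-0.02, 0, 0.38, 0, 0, 0], [-0.01, 0, 0.39, 0, 0, 0]]
```

Emit:
{"method": "drive_tool", "body": {
  "plan": [
    [0,0,0,0,0,0],
    [0,0,0,0,0,0],
    [-0.35,0,0.04,0,0,0],
    [-0.38,0,0.01,0,0,0],
    [-0.38,0,0.03,0,0,0],
    [-0.38,0,0.04,0,0,0],
    [-0.38,0,0.06,0,0,0],
    [-0.37,0,0.07,0,0,0]
  ],
  "force": 4
}}

```text
time_s: 5.08
tool_pos: [457.7, 35.2, 72.7]
orientation: [[-0.86, 0.129, 0.494], [0.112, 0.992, -0.064], [-0.498, 0.0, -0.867]]
ft_force: [-2.7, 1.4, 1.9]
grip_width: 63.8
grip_force: 4.0
```

Run:
```python
from h import *
state()
im=snap('scene','s3')
A=cv2.resize(im[120:230,215:325],None,fx=5,fy=5,interpolation=cv2.INTER_CUBIC)
cv2.imwrite('pics/c3.png',A)
```

```text
t 5.0833 P rack [-2.414e+02  1.000e-01] 89.1 F [-2.7  1.4  1.9] w 63.76748555875661
```

View pics/c3.png

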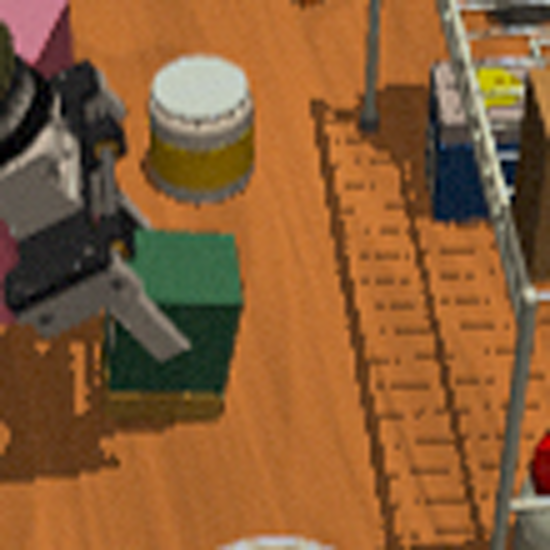

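The tin is tipping about its far edge, with its side leaning to the right and the lid end at (110–222, 405). I'll continue.

Emit:
{"method": "drive_tool", "body": {
  "plan": [
    [-0.38,0,0.08,0,0,0],
    [-0.36,0,0.11,0,0,0],
    [-0.37,0,0.11,0,0,0],
    [-0.36,0,0.13,0,0,0],
    [-0.35,0,0.15,0,0,0],
    [-0.35,0,0.16,0,0,0],
    [-0.34,0,0.17,0,0,0],
    [-0.33,0,0.18,0,0,0]
  ]
}}

```text
time_s: 5.8
tool_pos: [487.6, 31.3, 77.4]
orientation: [[-0.86, 0.129, 0.494], [0.112, 0.992, -0.064], [-0.499, 0.0, -0.867]]
ft_force: [-1.8, 1.3, 2.8]
grip_width: 63.7
grip_force: 4.0
```

Emit:
{"method": "drive_tool", "body": {
  "plan": [
    [-0.33,0,0.2,0,0,0],
    [-0.31,0,0.22,0,0,0],
    [-0.31,0,0.22,0,0,0],
    [-0.3,0,0.24,0,0,0],
    [-0.29,0,0.25,0,0,0],
    [-0.28,0,0.26,0,0,0],
    [-0.27,0,0.27,0,0,0],
    [-0.26,0,0.28,0,0,0]
  ]
}}

```text
time_s: 6.47
tool_pos: [517.4, 27.4, 72.1]
orientation: [[-0.86, 0.129, 0.494], [0.112, 0.992, -0.064], [-0.498, 0.0, -0.867]]
ft_force: [0.2, 0.7, 2.2]
grip_width: 63.7
grip_force: 4.0
```

Run:
```python
from h import *
state()
im=snap('scene','s4')
A=cv2.resize(im[120:230,215:325],None,fx=5,fy=5,interpolation=cv2.INTER_CUBIC)
cv2.imwrite('pics/c4.png',A)
```

```text
t 6.4667 P rack [-1.812e+02  1.000e-01] 88.5 F [0.2 0.7 2.2] w 63.7012563615292
```

View pics/c4.png

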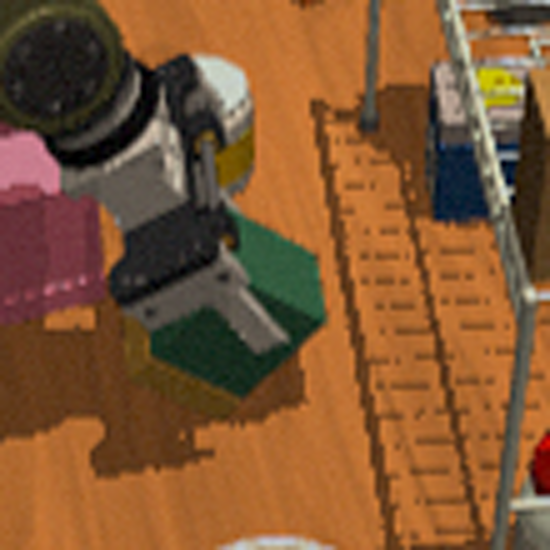

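The tin is balanced at about 50° on its far edge. I'll let it down.

Emit:
{"method": "drive_tool", "body": {
  "plan": [
    [-0.24,0,0.29,0,0,0],
    [-0.24,0,0.3,0,0,0],
    [-0.22,0,0.31,0,0,0],
    [-0.21,0,0.32,0,0,0],
    [-0.19,0,0.33,0,0,0],
    [-0.19,0,0.34,0,0,0],
    [-0.17,0,0.34,0,0,0],
    [-0.15,0,0.35,0,0,0]
  ]
}}

```text
time_s: 7.18
tool_pos: [543.8, 24.0, 57.5]
orientation: [[-0.86, 0.129, 0.494], [0.112, 0.992, -0.064], [-0.498, 0.0, -0.867]]
ft_force: [1.9, 0.1, 2.1]
grip_width: 63.9
grip_force: 4.0
```

Emit:
{"method": "drive_tool", "body": {
  "plan": [
    [-0.14,0,0.35,0,0,0],
    [-0.13,0,0.36,0,0,0],
    [-0.11,0,0.37,0,0,0],
    [-0.1,0,0.37,0,0,0],
    [-0.08,0,0.37,0,0,0],
    [-0.07,0,0.38,0,0,0],
    [-0.05,0,0.37,0,0,0]
  ]
}}

```text
time_s: 7.77
tool_pos: [562.3, 21.6, 38.5]
orientation: [[-0.86, 0.129, 0.494], [0.112, 0.992, -0.064], [-0.498, 0.0, -0.867]]
ft_force: [3.0, 0.3, 0.3]
grip_width: 63.9
grip_force: 4.0
```

Emit:
{"method": "drive_tool", "body": {
  "plan": [
    [-0.04,0,0.38,0,0,0],
    [-0.02,0,0.38,0,0,0],
    [0,0,0,0,0,0],
    [0,0,0,0,0,0],
    [0,0,0,0,0,0]
  ]
}}

```text
time_s: 8.18
tool_pos: [565.5, 21.0, 31.9]
orientation: [[-0.861, 0.129, 0.492], [0.112, 0.992, -0.064], [-0.497, -0.0, -0.868]]
ft_force: [-0.5, 0.0, -5.1]
grip_width: 64.2
grip_force: 4.0
```

Run:
```python
from h import *
state()
im=snap('scene','s5')
A=cv2.resize(im[120:230,215:325],None,fx=5,fy=5,interpolation=cv2.INTER_CUBIC)
cv2.imwrite('pics/c5.png',A)
```

```text
t 8.1833 P rack [-132.6   -0. ] 48.4 F [-0.5  0.  -5.1] w 64.21265333186061
```

View pics/c5.png

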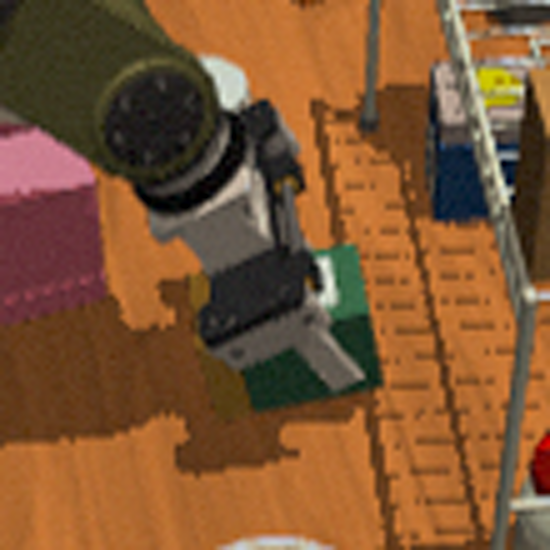

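The tin is lying on its side with the base toward the shelf, white label at (325,280) and brass end left. I'll lower 2 mm to be sure it is flat, then check the force.

Emit:
{"method": "drive_tool", "body": {
  "plan": [
    [0.05,0,0.09,0,0,0],
    [0.05,0,0.09,0,0,0],
    [0,0,0,0,0,0],
    [0,0,0,0,0,0]
  ]
}}

```text
time_s: 8.57
tool_pos: [566.5, 21.0, 30.7]
orientation: [[-0.86, 0.129, 0.495], [0.112, 0.992, -0.064], [-0.499, 0.0, -0.867]]
ft_force: [1.9, -1.3, -1.3]
grip_width: 64.0
grip_force: 4.0
```

Run:
```python
from h import *
state()
```

```text
t 8.5667 P rack [-1.316e+02  1.000e-01] 47.2 F [ 1.9 -1.3 -1.3] w 64.03028969617392
```

Emit:
{"method": "drive_tool", "body": {
  "plan": [
    [0.06,0,0.1,0,0,0],
    [0.06,0,0.1,0,0,0],
    [0,0,0,0,0,0],
    [0,0,0,0,0,0]
  ]
}}

```text
time_s: 8.9
tool_pos: [566.4, 21.1, 28.3]
orientation: [[-0.86, 0.129, 0.494], [0.112, 0.992, -0.064], [-0.499, 0.0, -0.867]]
ft_force: [2.4, -1.8, -0.8]
grip_width: 63.7
grip_force: 4.0
```

Run:
```python
from h import *
state()
im=snap('scene','s6')
hsv=cv2.cvtColor(im,cv2.COLOR_BGR2HSV)
m=cv2.inRange(hsv,(60,60,20),(95,255,255));m[:120]=0;m[230:]=0;m[:,:240]=0;m[:,:0]=0;m[:,305:]=0
n,l,s,c=cv2.connectedComponentsWithStats(m);i=1+s[1:,4].argmax();ys,xs=np.where(l==i)
pts=np.c_[xs,ys];h=cv2.convexHull(pts.astype(np.int32));print(cv2.approxPolyDP(h,1.5,True)[:,0].tolist())
for x in(-134,-101):
  for y in(-32,32):
    for z in(0,76): print((x,y,z),w2px('scene',[*rk(x,y),z]).round(1))
```

```text
t 8.9 P rack [-1.317e+02  1.000e-01] 44.8 F [ 2.4 -1.8 -0.8] w 63.68648189981409
[[290, 197], [285, 198], [277, 171], [286, 170]]
(-134, -32, 0) [281.1 202.5]
(-134, -32, 76) [281.5 186.3]
(-134, 32, 0) [278.6 188.2]
(-134, 32, 76) [279.  171.9]
(-101, -32, 0) [291.2 201.6]
(-101, -32, 76) [292.1 185.4]
(-101, 32, 0) [288.4 187.4]
(-101, 32, 76) [289.2 171.1]
```

Run:
```python
from h import *
for f in('s5','s6'):
    im=cv2.imread(f'pics/{f}.png').astype(int);m=(im[...,1]>im[...,2]+3);m[:150]=0;m[215:]=0
    print(f,[(c,int(np.where(m[:,c])[0].max()) if m[:,c].any() else None) for c in range(256,298,2)])
    print('rowmax',[(rr,int(np.where(m[rr,240:320])[0].max()+240) if m[rr,240:320].any() else None) for rr in range(166,206,2)])
for x in(-211,-187,-150,-101):print(x,w2px('scene',[*rk(x,-32),0]).round(1),w2px('scene',[*rk(x,-32),76]).round(1))
```

```text
s5 [(256, 182), (258, 175), (260, 187), (262, None), (264, 196), (266, 201), (268, 201), (270, 200), (272, 200), (274, 200), (276, 199), (278, 199), (280, 198), (282, 198), (284, 198), (286, 197), (288, 197), (290, 196), (292, None), (294, None), (296, None)]
rowmax [(166, None), (168, None), (170, 285), (172, 286), (174, 286), (176, 287), (178, 287), (180, 287), (182, 288), (184, 288), (186, 288), (188, 289), (190, 289), (192, 290), (194, 290), (196, 290), (198, 317), (200, 274), (202, None), (204, None)]
s6 [(256, 184), (258, 176), (260, None), (262, None), (264, 196), (266, 201), (268, 201), (270, 201), (272, 200), (274, 200), (276, 200), (278, 199), (280, 199), (282, 199), (284, 199), (286, 198), (288, 198), (290, 197), (292, None), (294, None), (296, None)]
rowmax [(166, None), (168, 270), (170, 286), (172, 287), (174, 287), (176, 288), (178, 288), (180, 288), (182, 289), (184, 289), (186, 289), (188, 289), (190, 289), (192, 290), (194, 290), (196, 290), (198, 317), (200, 277), (202, None), (204, None)]
-211 [257.4 204.5] [256.8 188.3]
-187 [264.8 203.8] [264.5 187.7]
-150 [276.2 202.9] [276.4 186.7]
-101 [291.2 201.6] [292.1 185.4]
```

The bottom edge is still sloped by about 7°, so it isn't flat yet. I'll lower further.

Emit:
{"method": "drive_tool", "body": {
  "plan": [
    [0.1,0,0.17,0,0,0],
    [0.1,0,0.17,0,0,0],
    [0.1,0,0.17,0,0,0],
    [0.1,0,0.17,0,0,0],
    [0,0,0,0,0,0],
    [0,0,0,0,0,0]
  ]
}}

```text
time_s: 9.45
tool_pos: [565.6, 21.1, 19.6]
orientation: [[-0.861, 0.129, 0.493], [0.112, 0.992, -0.064], [-0.497, -0.0, -0.868]]
ft_force: [1.0, 0.1, -4.3]
grip_width: 63.8
grip_force: 4.0
```

```bash
cat >> h.py <<'E'
def slope(f):
    state();im=snap('scene',f).astype(int);m=(im[...,1]>im[...,2]+3);m[:150]=0;m[215:]=0
    print([(c,int(np.where(m[:,c])[0].max()) if m[:,c].any() else None) for c in range(256,300,2)])
E
python3 -c "
from h import *
slope('s7')"
```

```text
t 9.45 P rack [-132.5    0. ] 36.1 F [ 1.   0.1 -4.3] w 63.798390398634986
[(256, 162), (258, 188), (260, None), (262, 188), (264, 202), (266, 202), (268, 202), (270, 202), (272, 202), (274, 201), (276, 201), (278, 201), (280, 201), (282, 201), (284, 201), (286, 200), (288, 200), (290, 197), (292, None), (294, None), (296, None), (298, None)]
```

Emit:
{"method": "drive_tool", "body": {
  "plan": [
    [0.1,0,0.17,0,0,0],
    [0,0,0,0,0,0],
    [0,0,0,0,0,0],
    [0,0,0,0,0,0]
  ]
}}

```text
time_s: 9.83
tool_pos: [566.1, 21.0, 18.3]
orientation: [[-0.86, 0.129, 0.494], [0.112, 0.992, -0.064], [-0.498, 0.0, -0.867]]
ft_force: [1.7, -2.2, -1.8]
grip_width: 64.1
grip_force: 4.0
```

```bash
python3 -c "
from h import *
slope('s8')"
```

```text
t 9.8333 P rack [-131.9    0. ] 34.7 F [ 1.7 -2.2 -1.8] w 64.05983503254774
[(256, None), (258, 184), (260, 190), (262, None), (264, 202), (266, 202), (268, 202), (270, 201), (272, 202), (274, 201), (276, 201), (278, 201), (280, 201), (282, 201), (284, 201), (286, 200), (288, 200), (290, 197), (292, None), (294, None), (296, None), (298, None)]
```

Flat now. I'll open and regrasp further back with a 45° tilt.

Emit:
{"method": "drive_tool", "body": {
  "plan": [
    [0,0,0,0,0,0],
    [0,0,0,0,0,0],
    [0,0,0,0,0,0],
    [0,0,0,0,0,0],
    [0,0,0,0,0,0]
  ],
  "grip": 0
}}

```text
time_s: 10.3
tool_pos: [566.3, 21.1, 18.4]
orientation: [[-0.86, 0.129, 0.494], [0.112, 0.992, -0.064], [-0.498, 0.0, -0.867]]
ft_force: [1.2, -0.2, 0.5]
grip_width: 92.6
grip_force: 0.0
```

Run:
```python
from h import *
state()
plan([(g2t([*rk(-140),55],YAW,33),YAW,33,5),(g2t([*rk(-178),50],YAW,45),YAW,45,9)])
```

```text
t 10.3 P rack [-1.319e+02  1.000e-01] 34.9 F [ 1.2 -0.2  0.5] w 92.55024986168209
[[-0.08, 0, -0.43, 0, -0.011, 0], [-0.08, -0.01, -0.43, 0, -0.011, 0], [-0.09, 0, -0.43, 0, -0.011, 0], [-0.1, 0, -0.43, 0, -0.01, 0], [-0.1, 0, -0.42, 0, -0.011, 0], [0.34, 0, -0.19, 0, -0.023, 0], [0.34, 0, -0.19, 0, -0.024, 0], [0.33, 0, -0.21, 0, -0.023, 0]]
[[0.33, 0, -0.21, 0, -0.023, 0], [0.32, 0, -0.22, 0, -0.023, 0], [0.31, 0, -0.23, 0, -0.024, 0], [0.32, 0, -0.23, 0, -0.023, 0], [0.3, 0, -0.24, 0, -0.023, 0], [0.3, 0, -0.25, 0, -0.024, 0]]
```

Emit:
{"method": "drive_tool", "body": {
  "plan": [
    [-0.08,0,-0.43,0,-0.011,0],
    [-0.08,0,-0.43,0,-0.011,0],
    [-0.09,0,-0.43,0,-0.011,0],
    [-0.1,0,-0.43,0,-0.01,0],
    [-0.1,0,-0.42,0,-0.011,0],
    [0.34,0,-0.19,0,-0.023,0],
    [0.34,0,-0.19,0,-0.024,0],
    [0.33,0,-0.21,0,-0.023,0]
  ]
}}

```text
time_s: 10.97
tool_pos: [548.8, 23.0, 38.7]
orientation: [[-0.797, 0.129, 0.59], [0.104, 0.992, -0.078], [-0.595, -0.001, -0.804]]
ft_force: [-0.2, -0.4, -0.4]
grip_width: 94.3
grip_force: 0.0
```

Emit:
{"method": "drive_tool", "body": {
  "plan": [
    [0.33,0,-0.21,0,-0.023,0],
    [0.32,0,-0.22,0,-0.023,0],
    [0.31,0,-0.23,0,-0.024,0],
    [0.32,0,-0.23,0,-0.023,0],
    [0.3,0,-0.24,0,-0.023,0],
    [0.3,0,-0.25,0,-0.024,0],
    [0,0,0,0,0,0],
    [0,0,0,0,0,0]
  ]
}}

```text
time_s: 11.63
tool_pos: [535.3, 15.2, 75.4]
orientation: [[-0.75, 0.114, 0.652], [0.096, 0.993, -0.062], [-0.655, 0.016, -0.756]]
ft_force: [-0.7, -0.4, -0.0]
grip_width: 93.9
grip_force: 0.0
```

Run:
```python
from h import *
P=state();slope('s9');im=snap('top','t9').astype(int)
# far end of lying tin in top view: green pixels
m=(im[...,1]>im[...,2]+8)&(im[...,1]>im[...,0]);m=m.astype(np.uint8);m[:150]=0;m[230:]=0;m[:,:220]=0;m[:,300:]=0
n,l,s,c=cv2.connectedComponentsWithStats(m);i=1+s[1:,4].argmax();ys,xs=np.where(l==i)
h=cv2.minAreaRect(np.c_[xs,ys].astype(np.float32));b=cv2.boxPoints(h);print(s[i],b)
print([torack(px2w('top',*q,76)).round(1) for q in b])
plan(arc(-103,(torack(P)[0],P[2]),92,48,0,tilt=45))
```

```text
t 11.6333 P rack [-164.8  -10.1] 89.8 F [-0.7 -0.4 -0. ] w 93.91363151844192
t 11.6333 P rack [-164.8  -10.1] 89.8 F [-0.7 -0.4 -0. ] w 93.91363151844192
[(256, 172), (258, 170), (260, 171), (262, None), (264, 202), (266, 202), (268, 202), (270, 201), (272, 201), (274, 201), (276, 201), (278, 201), (280, 201), (282, 200), (284, 200), (286, 200), (288, 200), (290, 197), (292, None), (294, None), (296, None), (298, None)]
[240 165  22  28 318] [[239.4324  189.4054 ]
 [243.59457 164.43243]
 [261.75674 167.45947]
 [257.59457 192.43243]]
[array([-189.9,   31.3]), array([-106.1,   30.6]), array([-106.8,  -30.1]), array([-190.5,  -29.2])]
[[-0.54, 0.95, 0.02, 0.022, -0.072, 0], [-0.35, 0, 0.08, 0, 0, 0], [-0.35, 0, 0.1, 0, 0, 0], [-0.35, 0, 0.11, 0, 0, 0], [-0.35, 0, 0.11, 0, 0, 0], [-0.34, 0, 0.14, 0, 0, 0], [-0.33, 0, 0.14, 0, 0, 0], [-0.33, 0, 0.15, 0, 0, 0]]
[[-0.33, 0, 0.16, 0, 0, 0], [-0.32, 0, 0.18, 0, 0, 0], [-0.31, 0, 0.18, 0, 0, 0], [-0.31, 0, 0.2, 0, 0, 0], [-0.3, 0, 0.21, 0, 0, 0], [-0.3, 0, 0.21, 0, 0, 0], [-0.28, 0, 0.23, 0, 0, 0], [-0.28, 0, 0.23, 0, 0, 0]]
[[-0.27, 0, 0.25, 0, 0, 0], [-0.26, 0, 0.25, 0, 0, 0], [-0.26, 0, 0.26, 0, 0, 0], [-0.24, 0, 0.27, 0, 0, 0], [-0.24, 0, 0.28, 0, 0, 0], [-0.22, 0, 0.29, 0, 0, 0], [-0.22, 0, 0.29, 0, 0, 0], [-0.21, 0, 0.3, 0, 0, 0]]
[[-0.19, 0, 0.31, 0, 0, 0], [-0.19, 0, 0.31, 0, 0, 0], [-0.18, 0, 0.32, 0, 0, 0], [-0.16, 0, 0.32, 0, 0, 0], [-0.15, 0, 0.34, 0, 0, 0], [-0.15, -0.01, 0.33, 0, 0, 0], [-0.13, 0, 0.34, 0, 0, 0], [-0.12, 0, 0.35, 0, 0, 0]]
[[-0.11, 0, 0.34, 0, 0, 0], [-0.09, 0, 0.35, 0, 0, 0], [-0.09, 0, 0.36, 0, 0, 0], [-0.07, 0, 0.36, 0, 0, 0], [-0.06, 0, 0.36, 0, 0, 0], [-0.05, 0, 0.36, 0, 0, 0], [-0.04, 0, 0.36, 0, 0, 0], [-0.02, 0, 0.36, 0, 0, 0]]
[[-0.01, 0, 0.37, 0, 0, 0], [0, 0, 0.36, 0, 0, 0], [0.01, 0, 0.37, 0, 0, 0], [0.02, 0, 0.36, 0, 0, 0], [0.04, 0, 0.36, 0, 0, 0], [0.05, 0, 0.37, 0, 0, 0], [0.06, 0, 0.35, 0, 0, 0], [0.07, 0, 0.36, 0, 0, 0]]
```

Run:
```python
from h import *
P=state();o=r.observe();print(o['qpos'].round(3),o['qd'].round(3),o['tool_pos'])
# positions of wrist along the tool for IK idea
```

```text
t 11.7333 P rack [-164.8   -9.9] 89.2 F [ 0.4 -0.  -0.1] w 94.02374496175689
[-0.012  0.204  2.195 -1.041  0.063 -0.443] [ 0.002  0.009 -0.001 -0.     0.001  0.004] [535.26992564  15.42205203  74.82929522]
```

The arm ran into the q5/q4 limits, so 45° isn't available this close in. I'll go to the same grasp with a 30° tilt.

Run:
```python
from h import *
plan([(g2t([*rk(-170,0),92],YAW,31),YAW,31,4),(g2t([*rk(-178,0.3),50],YAW,30),YAW,30,4)])
```

```text
[[0.13, 0.24, -0.14, 0.006, 0.043, 0.001], [0.14, 0.24, -0.13, 0.005, 0.043, 0], [0.15, 0.24, -0.13, 0.006, 0.043, 0.001], [0.15, 0.24, -0.13, 0.005, 0.043, 0.001], [0.72, 0.01, 0.8, 0, 0.004, 0], [0.72, 0, 0.8, 0, 0.005, 0], [0.71, 0.01, 0.8, 0, 0.004, 0], [0.71, 0, 0.81, 0, 0.004, 0]]
```

Emit:
{"method": "drive_tool", "body": {
  "plan": [
    [0.13,0.24,-0.14,0.006,0.043,0.001],
    [0.14,0.24,-0.13,0.005,0.043,0],
    [0.15,0.24,-0.13,0.006,0.043,0.001],
    [0.15,0.24,-0.13,0.005,0.043,0.001],
    [0,0,0,0,0,0],
    [0,0,0,0,0,0]
  ]
}}

```text
time_s: 12.23
tool_pos: [532.1, 19.2, 76.0]
orientation: [[-0.817, 0.133, 0.561], [0.108, 0.991, -0.078], [-0.567, -0.003, -0.824]]
ft_force: [0.3, -0.2, -0.1]
grip_width: 93.9
grip_force: 0.0
```

Run:
```python
from h import *
state();o=r.observe();print(o['qpos'].round(3),np.round(o['orientation']-Rt(YAW,31),3))
plan([(g2t([*rk(-178,0.3),50],YAW,30),YAW,30,5)])
```

```text
t 12.2333 P rack [-166.8   -6.1] 91.7 F [ 0.3 -0.2 -0.1] w 93.88323825747052
[ 0.009  0.2    2.131 -0.375  0.228 -1.089] [[ 0.033  0.004  0.051]
 [-0.002 -0.001 -0.011]
 [-0.052 -0.003  0.033]]
[[0.69, 0.13, 0.56, -0.001, 0.016, 0], [0.68, 0.13, 0.57, -0.001, 0.016, -0.001], [0.66, 0.13, 0.58, -0.001, 0.015, 0], [0.66, 0.13, 0.59, -0.001, 0.016, -0.001], [0.66, 0.13, 0.6, -0.001, 0.016, 0]]
```

Emit:
{"method": "drive_tool", "body": {
  "plan": [
    [0.69,0.13,0.56,-0.001,0.016,0],
    [0.68,0.13,0.57,-0.001,0.016,-0.001],
    [0.66,0.13,0.58,-0.001,0.015,0],
    [0.66,0.13,0.59,-0.001,0.016,-0.001],
    [0.66,0.13,0.6,-0.001,0.016,0],
    [0,0,0,0,0,0],
    [0,0,0,0,0,0]
  ]
}}

```text
time_s: 12.82
tool_pos: [519.9, 27.3, 33.0]
orientation: [[-0.86, 0.129, 0.494], [0.112, 0.992, -0.064], [-0.498, 0.001, -0.867]]
ft_force: [-0.2, 0.4, -1.2]
grip_width: 94.3
grip_force: 0.0
```

Run:
```python
from h import *
state();o=r.observe();print(o['qpos'].round(3),np.round(o['orientation']-Rt(YAW,30),3))
plan([(g2t([*rk(-178,0.3),50],YAW,30),YAW,30,3)])
```

```text
t 12.8167 P rack [-178.6    0.3] 49.4 F [-0.2  0.4 -1.2] w 94.3453806204207
[ 0.02   0.285  2.127 -0.335  0.226 -1.113] [[-0.001  0.    -0.002]
 [ 0.001 -0.     0.001]
 [ 0.002  0.001 -0.001]]
[[-0.03, 0, -0.01, 0, -0.001, 0], [-0.03, 0, 0, 0, -0.001, -0.001], [-0.02, 0, -0.01, 0.001, 0, 0]]
```

Emit:
{"method": "drive_tool", "body": {
  "plan": [
    [0,0,0,0,0,0],
    [0,0,0,0,0,0],
    [0,0,0,0,0,0],
    [0,0,0,0,0,0],
    [0,0,0,0,0,0],
    [0,0,0,0,0,0],
    [0,0,0,0,0,0]
  ],
  "grip": 255,
  "force": 5
}}

```text
time_s: 13.4
tool_pos: [520.2, 27.2, 33.8]
orientation: [[-0.859, 0.129, 0.495], [0.113, 0.992, -0.064], [-0.499, 0.001, -0.866]]
ft_force: [-2.6, -0.5, 3.9]
grip_width: 64.1
grip_force: 5.0
```

Run:
```python
from h import *
P=state()
plan(arc(-105,(torack(P)[0],P[2]),92,44,0.3,tilt=30))
```

```text
t 13.4 P rack [-178.3    0.2] 50.2 F [-2.6 -0.5  3.9] w 64.06917093502733
[[-0.3, 0.01, -0.13, 0.001, -0.001, -0.001], [-0.3, 0, -0.13, 0, 0, 0], [-0.3, 0, -0.11, 0, 0, 0], [-0.31, 0, -0.1, 0, 0, 0], [-0.31, 0, -0.09, 0, 0, 0], [-0.31, 0, -0.08, 0, 0, 0], [-0.32, 0, -0.07, 0, 0, 0], [-0.32, 0, -0.05, 0, 0, 0]]
[[-0.32, 0, -0.05, 0, 0, 0], [-0.32, 0, -0.03, 0, 0, 0], [-0.33, 0, -0.02, 0, 0, 0], [-0.32, 0, -0.01, 0, 0, 0], [-0.33, 0, 0, 0, 0, 0], [-0.32, 0, 0.02, 0, 0, 0], [-0.32, 0, 0.03, 0, 0, 0], [-0.33, 0, 0.03, 0, 0, 0]]
[[-0.32, 0, 0.05, 0, 0, 0], [-0.31, 0, 0.07, 0, 0, 0], [-0.32, 0, 0.07, 0, 0, 0], [-0.31, 0, 0.08, 0, 0, 0], [-0.31, 0, 0.1, 0, 0, 0], [-0.31, 0, 0.11, 0, 0, 0], [-0.3, 0, 0.12, 0, 0, 0], [-0.3, 0, 0.13, 0, 0, 0]]
[[-0.29, 0, 0.14, 0, 0, 0], [-0.29, 0, 0.15, 0, 0, 0], [-0.28, 0, 0.16, 0, 0, 0], [-0.27, 0, 0.17, 0, 0, 0], [-0.27, 0, 0.18, 0, 0, 0], [-0.26, 0, 0.19, 0, 0, 0], [-0.26, 0, 0.2, 0, 0, 0], [-0.25, 0, 0.21, 0, 0, 0]]
[[-0.24, 0, 0.22, 0, 0, 0], [-0.23, 0, 0.23, 0, 0, 0], [-0.22, 0, 0.24, 0, 0, 0], [-0.21, 0, 0.24, 0, 0, 0], [-0.21, 0, 0.25, 0, 0, 0], [-0.2, 0, 0.26, 0, 0, 0], [-0.18, 0, 0.26, 0, 0, 0], [-0.18, 0, 0.28, 0, 0, 0]]
[[-0.16, 0, 0.27, 0, 0, 0], [-0.16, 0, 0.29, 0, 0, 0], [-0.15, 0, 0.29, 0, 0, 0], [-0.13, 0, 0.29, 0, 0, 0]]
```

Emit:
{"method": "drive_tool", "body": {
  "plan": [
    [-0.3,0,-0.13,0,0,0],
    [-0.3,0,-0.13,0,0,0],
    [-0.3,0,-0.11,0,0,0],
    [-0.31,0,-0.1,0,0,0],
    [-0.31,0,-0.09,0,0,0],
    [-0.31,0,-0.08,0,0,0],
    [-0.32,0,-0.07,0,0,0],
    [-0.32,0,-0.05,0,0,0]
  ]
}}

```text
time_s: 14.07
tool_pos: [537.8, 24.9, 52.7]
orientation: [[-0.859, 0.129, 0.495], [0.113, 0.992, -0.064], [-0.499, 0.001, -0.867]]
ft_force: [-1.1, -0.7, -5.3]
grip_width: 63.8
grip_force: 5.0
```

Run:
```python
from h import *
slope('s10');o=r.observe();print(o['qpos'].round(3),np.round(o['orientation']-Rt(YAW,30),3))
for x,y,z in((-213,-32,0),(-105,-32,0),(-105,-32,76),(-105,32,76)):
    b=np.radians(16.7);d=x+105;X=-105+d*np.cos(b)+z*np.sin(b);Z=-d*np.sin(b)+z*np.cos(b)
    print((x,y,z),w2px('scene',[*rk(X,y),Z]).round(1))
```

```text
t 14.0667 P rack [-160.5    0.2] 69.2 F [-1.1 -0.7 -5.3] w 63.79924370480257
[(256, 173), (258, 172), (260, 178), (262, 177), (264, None), (266, 199), (268, 199), (270, 199), (272, 199), (274, 199), (276, 199), (278, 199), (280, 199), (282, 199), (284, 200), (286, 200), (288, 200), (290, 200), (292, 194), (294, 189), (296, None), (298, None)]
[ 0.014  0.271  2.074 -0.252  0.286 -1.204] [[-0.     0.001 -0.   ]
 [ 0.001 -0.     0.001]
 [ 0.     0.001 -0.   ]]
(-213, -32, 0) [257.9 198. ]
(-105, -32, 0) [290.  201.7]
(-105, -32, 76) [297.7 185.7]
(-105, 32, 76) [294.6 171.4]
```

Emit:
{"method": "drive_tool", "body": {
  "plan": [
    [-0.32,0,-0.05,0,0,0],
    [-0.32,0,-0.03,0,0,0],
    [-0.33,0,-0.02,0,0,0],
    [-0.32,0,-0.01,0,0,0],
    [-0.33,0,0,0,0,0],
    [-0.32,0,0.02,0,0,0],
    [-0.32,0,0.03,0,0,0],
    [-0.33,0,0.03,0,0,0]
  ]
}}

```text
time_s: 14.78
tool_pos: [560.0, 22.0, 65.8]
orientation: [[-0.859, 0.129, 0.495], [0.113, 0.992, -0.064], [-0.499, 0.001, -0.867]]
ft_force: [1.1, 0.3, -6.8]
grip_width: 63.9
grip_force: 5.0
```

Emit:
{"method": "drive_tool", "body": {
  "plan": [
    [-0.32,0,0.05,0,0,0],
    [-0.31,0,0.07,0,0,0],
    [-0.32,0,0.07,0,0,0],
    [-0.31,0,0.08,0,0,0],
    [-0.31,0,0.1,0,0,0],
    [-0.31,0,0.11,0,0,0],
    [-0.3,0,0.12,0,0,0],
    [-0.3,0,0.13,0,0,0]
  ]
}}

```text
time_s: 15.45
tool_pos: [584.9, 18.7, 71.7]
orientation: [[-0.859, 0.129, 0.495], [0.113, 0.992, -0.064], [-0.499, 0.001, -0.867]]
ft_force: [0.0, -0.3, -5.9]
grip_width: 64.0
grip_force: 5.0
```

```bash
cat >> h.py <<'E'
def corners(ang,E,tl=-32):
    for n,d,z in(('lidbot',-110,0),('lidlineb',-86,0),('edge',0,0),('basetop',0,76),('lidtop',-110,76)):
        b=np.radians(ang);print(n,w2px('scene',[*rk(E+d*np.cos(b)+z*np.sin(b),tl),-d*np.sin(b)+z*np.cos(b)]).round(1))
E
python3 - <<'E'
from h import *
slope('s11');o=r.observe();print(o['qpos'].round(3))
im=cv2.imread('pics/s11.png').astype(int);m=(im[...,1]>im[...,2]+3)
print('rowmax',[(rr,int(np.where(m[rr,260:330])[0].max()+260) if m[rr,260:330].any() else None) for rr in range(160,206,2)])
for a in (35,42,50): print(a);corners(a,-105)
E
```

```text
t 15.45 P rack [-113.     0.2] 88.2 F [ 0.  -0.3 -5.9] w 64.02916675376542
[(256, 150), (258, None), (260, None), (262, 172), (264, 177), (266, 171), (268, 171), (270, 175), (272, 169), (274, 172), (276, 159), (278, 162), (280, 194), (282, 194), (284, 194), (286, 195), (288, 195), (290, 195), (292, 195), (294, 196), (296, 196), (298, 196)]
[-0.002  0.32   1.944 -0.178  0.363 -1.293]
rowmax [(160, 316), (162, 314), (164, 285), (166, 288), (168, 301), (170, 307), (172, 307), (174, 308), (176, 308), (178, 321), (180, 310), (182, 310), (184, 309), (186, 307), (188, 306), (190, 305), (192, 304), (194, 304), (196, 302), (198, 317), (200, None), (202, None), (204, None)]
35
lidbot [262.  190.7]
lidlineb [268.3 193.2]
edge [290.  201.7]
basetop [304.5 187.5]
lidtop [276.1 175.4]
42
lidbot [264.6 188.2]
lidlineb [270.3 191.3]
edge [290.  201.7]
basetop [306.6 188.5]
lidtop [281.3 173.9]
50
lidbot [268.1 185.5]
lidlineb [273.1 189.2]
edge [290.  201.7]
basetop [308.8 190. ]
lidtop [287.4 172.7]
```

The tin was carried along at about 12° tilt instead of pivoting, because the pinch is too near its middle. I'll bring it back, set it down flat, and regrasp nearer the lid end and lighter.

Run:
```python
from h import *
plan([(g2t([*rk(-174,0.2),82],YAW,30),YAW,30,14),(g2t([*rk(-180,0.2),49],YAW,30),YAW,30,12)])
```

```text
[[0.4, 0, -0.18, 0, 0, 0], [0.41, 0, -0.18, 0, 0, 0], [0.4, 0, -0.18, 0, 0, 0], [0.4, 0, -0.18, 0, 0, 0], [0.41, 0, -0.18, 0, 0, 0], [0.4, 0, -0.18, 0, 0, 0], [0.4, 0, -0.18, 0, 0, -0.001], [0.41, 0, -0.18, 0, 0, 0]]
[[0.4, 0, -0.18, 0, 0, 0], [0.4, 0, -0.18, 0, -0.001, 0], [0.41, 0, -0.18, 0.001, 0, 0], [0.4, 0, -0.18, 0, 0, 0], [0.4, 0, -0.18, 0, 0, 0], [0.41, 0, -0.18, 0, 0, 0], [0.18, 0, 0.21, 0, 0, 0], [0.18, 0, 0.22, 0, 0, 0]]
[[0.18, 0, 0.21, 0, 0, 0], [0.18, 0, 0.21, 0, 0, 0], [0.18, 0, 0.22, 0, 0, 0], [0.18, 0, 0.21, 0, 0, 0], [0.18, 0, 0.21, 0, 0, 0], [0.19, 0, 0.22, 0, 0, 0], [0.18, 0, 0.21, 0, 0, 0], [0.18, 0, 0.21, 0, 0, 0]]
[[0.18, 0, 0.22, 0, 0, 0], [0.18, 0, 0.21, 0, 0, 0]]
```

Emit:
{"method": "drive_tool", "body": {
  "plan": [
    [0.2,0,-0.09,0,0,0],
    [0.4,0,-0.18,0,0,0],
    [0.4,0,-0.18,0,0,0],
    [0.4,0,-0.18,0,0,0],
    [0.4,0,-0.18,0,0,0],
    [0.4,0,-0.18,0,0,0],
    [0.4,0,-0.18,0,0,0],
    [0.4,0,-0.18,0,0,0]
  ]
}}

```text
time_s: 16.17
tool_pos: [551.7, 23.1, 68.4]
orientation: [[-0.859, 0.129, 0.495], [0.113, 0.992, -0.064], [-0.499, 0.001, -0.867]]
ft_force: [0.8, 0.1, -4.9]
grip_width: 64.0
grip_force: 5.0
```

Emit:
{"method": "drive_tool", "body": {
  "plan": [
    [0.4,0,-0.18,0,0,0],
    [0.4,0,-0.18,0,0,0],
    [0.4,0,-0.18,0,0,0],
    [0.4,0,-0.18,0,0,0],
    [0.4,0,-0.18,0,0,0],
    [0.4,0,-0.18,0,0,0],
    [0.2,0,-0.09,0,0,0],
    [0.18,0,0.21,0,0,0]
  ]
}}

```text
time_s: 16.83
tool_pos: [523.4, 26.8, 63.2]
orientation: [[-0.859, 0.129, 0.495], [0.113, 0.992, -0.064], [-0.499, 0.001, -0.866]]
ft_force: [0.4, -0.2, -5.6]
grip_width: 63.9
grip_force: 5.0
```

Emit:
{"method": "drive_tool", "body": {
  "plan": [
    [0.18,0,0.21,0,0,0],
    [0.18,0,0.21,0,0,0],
    [0.18,0,0.22,0,0,0],
    [0.18,0,0.21,0,0,0],
    [0.18,0,0.21,0,0,0],
    [0.19,0,0.22,0,0,0],
    [0.18,0,0.21,0,0,0]
  ]
}}

```text
time_s: 17.42
tool_pos: [520.1, 27.3, 43.4]
orientation: [[-0.859, 0.129, 0.495], [0.113, 0.992, -0.064], [-0.499, 0.001, -0.867]]
ft_force: [-2.7, -0.0, -1.8]
grip_width: 64.0
grip_force: 5.0
```

```bash
python3 -c "
from h import *
slope('s12')"
```

```text
t 17.4167 P rack [-178.4    0.3] 59.9 F [-2.7 -0.  -1.8] w 64.00595362523237
[(256, 174), (258, 201), (260, 202), (262, 202), (264, 202), (266, 202), (268, 202), (270, 202), (272, 201), (274, 201), (276, 201), (278, 201), (280, 201), (282, 200), (284, 193), (286, None), (288, None), (290, None), (292, None), (294, None), (296, None), (298, None)]
```

The tin is flat again, with its far end at about -127. I'll regrasp near the lid end (P at -223, height 40) with a 20° tilt.

Emit:
{"method": "drive_tool", "body": {
  "plan": [
    [0,0,0,0,0,0],
    [0,0,0,0,0,0],
    [0,0,0,0,0,0],
    [0,0,0,0,0,0],
    [0,0,0,0,0,0]
  ],
  "grip": 0
}}

```text
time_s: 17.88
tool_pos: [520.2, 27.2, 43.8]
orientation: [[-0.859, 0.129, 0.495], [0.113, 0.992, -0.064], [-0.499, 0.001, -0.866]]
ft_force: [-0.4, 1.2, 0.1]
grip_width: 92.5
grip_force: 0.0
```

Run:
```python
from h import *
slope('s13');im=snap('top','t13').astype(int)
m=(im[...,1]>im[...,2]+8)&(im[...,1]>im[...,0]);m=m.astype(np.uint8);m[:150]=0;m[230:]=0;m[:,:220]=0;m[:,300:]=0
n,l,s,c=cv2.connectedComponentsWithStats(m);i=1+s[1:,4].argmax();ys,xs=np.where(l==i)
b=cv2.boxPoints(cv2.minAreaRect(np.c_[xs,ys].astype(np.float32)))
print([torack(px2w('top',*q,76)).round(1) for q in b])
plan([(g2t([*rk(-190,0),62],YAW,20),YAW,20,6),(g2t([*rk(-223,0),40],YAW,20),YAW,20,8)])
```

```text
t 17.8833 P rack [-178.4    0.3] 60.3 F [-0.4  1.2  0.1] w 92.48550497685335
[(256, 179), (258, 201), (260, 202), (262, 202), (264, 202), (266, 202), (268, 201), (270, 201), (272, 201), (274, 201), (276, 201), (278, 201), (280, 201), (282, 200), (284, 194), (286, None), (288, None), (290, None), (292, None), (294, None), (296, None), (298, None)]
[array([-195.3,   31.1]), array([-124.2,   31.5]), array([-124.1,  -28.7]), array([-195.2,  -28.8])]
[[0.21, 0, -0.13, 0, 0.029, 0], [0.21, -0.01, -0.12, 0, 0.029, 0], [0.21, 0, -0.11, 0, 0.029, -0.001], [0.22, -0.01, -0.11, 0.001, 0.029, 0], [0.22, 0, -0.1, 0, 0.029, 0], [0.23, -0.01, -0.1, 0, 0.029, 0], [0.48, 0, 0.12, 0, 0, 0], [0.48, 0, 0.12, 0, 0, 0]]
[[0.48, 0, 0.11, 0, 0, 0], [0.48, 0, 0.12, 0, 0, 0], [0.49, 0, 0.12, 0, 0, 0], [0.48, 0, 0.12, 0, 0, 0], [0.48, 0, 0.12, 0, 0, 0], [0.48, 0, 0.11, 0, 0, 0]]
```

Emit:
{"method": "drive_tool", "body": {
  "plan": [
    [0.21,0,-0.13,0,0.029,0],
    [0.21,-0.01,-0.12,0,0.029,0],
    [0.21,0,-0.11,0,0.029,0],
    [0.22,-0.01,-0.11,0,0.029,0],
    [0.22,0,-0.1,0,0.029,0],
    [0.23,-0.01,-0.1,0,0.029,0],
    [0.48,0,0.12,0,0,0],
    [0.48,0,0.12,0,0,0]
  ]
}}

```text
time_s: 18.65
tool_pos: [497.2, 29.9, 38.3]
orientation: [[-0.932, 0.13, 0.34], [0.122, 0.992, -0.043], [-0.342, 0.001, -0.94]]
ft_force: [-0.4, 0.2, 0.2]
grip_width: 94.0
grip_force: 0.0
```

Emit:
{"method": "drive_tool", "body": {
  "plan": [
    [0.48,0,0.11,0,0,0],
    [0.48,0,0.12,0,0,0],
    [0.48,0,0.12,0,0,0],
    [0.48,0,0.12,0,0,0],
    [0.48,0,0.12,0,0,0],
    [0.3,0,0.1,0,0,0],
    [0,0,0,0,0,0],
    [0,0,0,0,0,0]
  ]
}}

```text
time_s: 19.32
tool_pos: [474.5, 32.9, 22.8]
orientation: [[-0.932, 0.129, 0.339], [0.122, 0.992, -0.043], [-0.341, 0.001, -0.94]]
ft_force: [0.4, 0.3, -0.3]
grip_width: 93.9
grip_force: 0.0
```

Emit:
{"method": "drive_tool", "body": {
  "plan": [
    [0,0,0,0,0,0],
    [0,0,0,0,0,0],
    [0,0,0,0,0,0],
    [0,0,0,0,0,0],
    [0,0,0,0,0,0],
    [0,0,0,0,0,0],
    [0,0,0,0,0,0]
  ],
  "grip": 255,
  "force": 4
}}

```text
time_s: 19.9
tool_pos: [474.6, 32.9, 22.9]
orientation: [[-0.932, 0.129, 0.339], [0.122, 0.992, -0.043], [-0.341, 0.001, -0.94]]
ft_force: [0.4, 0.3, 1.1]
grip_width: 63.8
grip_force: 4.0
```

Run:
```python
from h import *
P=state();o=r.observe();print(o['qpos'].round(3),np.round(o['orientation']-Rt(YAW,20),3))
plan(arc(-124,(torack(P)[0],P[2]),92,46,torack(P)[1],tilt=20))
```

```text
t 19.9 P rack [-221.3    0. ] 40.7 F [0.4 0.3 1.1] w 63.75129521977478
[ 0.021  0.256  2.132 -0.126  0.411 -1.313] [[-0.     0.001 -0.   ]
 [ 0.001 -0.     0.001]
 [ 0.001  0.001 -0.   ]]
[[-0.26, 0, -0.27, 0.001, -0.001, -0.001], [-0.26, 0, -0.25, 0, 0, 0], [-0.27, 0, -0.25, 0, 0, 0], [-0.28, 0, -0.24, 0, 0, 0], [-0.29, 0, -0.23, 0, 0, 0], [-0.3, 0, -0.21, 0, 0, 0], [-0.3, 0, -0.21, 0, 0, 0], [-0.31, 0, -0.2, 0, 0, 0]]
[[-0.32, 0, -0.18, 0, 0, 0], [-0.33, 0, -0.18, 0, 0, 0], [-0.33, 0, -0.16, 0, 0, 0], [-0.33, 0, -0.15, 0, 0, 0], [-0.34, 0, -0.14, 0, 0, 0], [-0.35, 0, -0.13, 0, 0, 0], [-0.35, 0, -0.12, 0, 0, 0], [-0.35, 0, -0.1, 0, 0, 0]]
[[-0.36, 0, -0.09, 0, 0, 0], [-0.36, 0, -0.08, 0, 0, 0], [-0.36, 0, -0.06, 0, 0, 0], [-0.36, 0, -0.06, 0, 0, 0], [-0.37, 0, -0.04, 0, 0, 0], [-0.37, 0, -0.02, 0, 0, 0], [-0.37, 0, -0.02, 0, 0, 0], [-0.36, 0, 0, 0, 0, 0]]
[[-0.37, 0, 0.01, 0, 0, 0], [-0.37, 0, 0.02, 0, 0, 0], [-0.37, 0, 0.04, 0, 0, 0], [-0.36, 0, 0.05, 0, 0, 0], [-0.36, 0, 0.06, 0, 0, 0], [-0.36, 0, 0.08, 0, 0, 0], [-0.36, 0, 0.08, 0, 0, 0], [-0.36, 0, 0.1, 0, 0, 0]]
[[-0.35, 0, 0.12, 0, 0, 0], [-0.34, 0, 0.12, 0, 0, 0], [-0.35, 0, 0.14, 0, 0, 0], [-0.33, 0, 0.15, 0, 0, 0], [-0.33, 0, 0.16, 0, 0, 0], [-0.33, 0, 0.17, 0, 0, 0], [-0.32, 0, 0.18, 0, 0, 0], [-0.31, 0, 0.19, 0, 0, 0]]
[[-0.31, 0, 0.21, 0, 0, 0], [-0.3, 0, 0.21, 0, 0, 0], [-0.29, 0, 0.23, 0, 0, 0], [-0.28, 0, 0.23, 0, 0, 0], [-0.28, 0, 0.25, 0, 0, 0], [-0.26, 0, 0.25, 0, 0, 0]]
```

Emit:
{"method": "drive_tool", "body": {
  "plan": [
    [-0.26,0,-0.26,0,0,0],
    [-0.26,0,-0.25,0,0,0],
    [-0.27,0,-0.25,0,0,0],
    [-0.28,0,-0.24,0,0,0],
    [-0.29,0,-0.23,0,0,0],
    [-0.3,0,-0.21,0,0,0],
    [-0.3,0,-0.21,0,0,0],
    [-0.31,0,-0.2,0,0,0]
  ]
}}

```text
time_s: 20.57
tool_pos: [489.6, 30.9, 48.3]
orientation: [[-0.932, 0.129, 0.339], [0.122, 0.992, -0.043], [-0.341, 0.001, -0.94]]
ft_force: [0.6, 1.2, -3.6]
grip_width: 64.0
grip_force: 4.0
```

Run:
```python
from h import *
slope('s14')
corners(15,-124);print();corners(10,-124)
```

```text
t 20.5667 P rack [-206.2   -0. ] 66.1 F [ 0.6  1.2 -3.6] w 63.98975623701094
[(256, 153), (258, None), (260, 199), (262, 199), (264, 199), (266, 199), (268, 199), (270, 199), (272, 199), (274, 200), (276, 200), (278, 200), (280, 200), (282, 200), (284, 200), (286, 196), (288, 189), (290, None), (292, None), (294, None), (296, None), (298, None)]
lidbot [251.1 199.1]
lidlineb [258.4 199.8]
edge [284.1 202.2]
basetop [291.  186.1]
lidtop [256.7 182.4]

lidbot [250.6 201.1]
lidlineb [258.  201.3]
edge [284.1 202.2]
basetop [289.  185.9]
lidtop [254.  184.5]
```

Emit:
{"method": "drive_tool", "body": {
  "plan": [
    [-0.32,0,-0.18,0,0,0],
    [-0.33,0,-0.18,0,0,0],
    [-0.33,0,-0.16,0,0,0],
    [-0.33,0,-0.15,0,0,0],
    [-0.34,0,-0.14,0,0,0],
    [-0.35,0,-0.13,0,0,0],
    [-0.35,0,-0.12,0,0,0],
    [-0.35,0,-0.1,0,0,0]
  ]
}}

```text
time_s: 21.28
tool_pos: [510.9, 28.1, 68.3]
orientation: [[-0.932, 0.129, 0.339], [0.122, 0.992, -0.043], [-0.341, 0.001, -0.94]]
ft_force: [-1.5, 1.8, -2.5]
grip_width: 64.0
grip_force: 4.0
```

Run:
```python
from h import *
slope('s15')
corners(32,-124);print();corners(25,-124)
```

```text
t 21.2833 P rack [-184.6   -0. ] 86.2 F [-1.5  1.8 -2.5] w 64.03329798941714
[(256, None), (258, 172), (260, None), (262, 195), (264, 195), (266, 196), (268, 196), (270, 197), (272, 197), (274, 198), (276, 198), (278, 199), (280, 199), (282, 200), (284, 200), (286, 198), (288, 195), (290, 192), (292, 190), (294, 187), (296, None), (298, None)]
lidbot [254.9 192.3]
lidlineb [261.5 194.6]
edge [284.1 202.2]
basetop [297.4 187.5]
lidtop [267.7 176.7]

lidbot [253.  195.1]
lidlineb [260.  196.7]
edge [284.1 202.2]
basetop [294.9 186.8]
lidtop [262.9 178.8]
```

Emit:
{"method": "drive_tool", "body": {
  "plan": [
    [-0.36,0,-0.09,0,0,0],
    [-0.36,0,-0.08,0,0,0],
    [-0.36,0,-0.06,0,0,0],
    [-0.36,0,-0.06,0,0,0],
    [-0.37,0,-0.04,0,0,0],
    [-0.37,0,-0.02,0,0,0],
    [-0.37,0,-0.02,0,0,0],
    [-0.36,0,0,0,0,0]
  ]
}}

```text
time_s: 22.0
tool_pos: [536.9, 24.7, 81.7]
orientation: [[-0.932, 0.129, 0.339], [0.122, 0.992, -0.043], [-0.342, 0.001, -0.94]]
ft_force: [-1.1, 1.5, 0.9]
grip_width: 64.0
grip_force: 4.0
```

Run:
```python
from h import *
slope('s16')
corners(48,-124);print();corners(40,-124)
```

```text
t 22.0 P rack [-1.584e+02 -1.000e-01] 99.6 F [-1.1  1.5  0.9] w 64.03490699571286
[(256, None), (258, 168), (260, None), (262, None), (264, 169), (266, 191), (268, 192), (270, 193), (272, 194), (274, 195), (276, 196), (278, 197), (280, 198), (282, 199), (284, 200), (286, 199), (288, 197), (290, 196), (292, 194), (294, 192), (296, 191), (298, 190)]
lidbot [261.1 186.7]
lidlineb [266.3 190.2]
edge [284.1 202.2]
basetop [302.3 190.1]
lidtop [279.6 173.5]

lidbot [257.7 189.4]
lidlineb [263.7 192.3]
edge [284.1 202.2]
basetop [300.  188.7]
lidtop [273.5 174.8]
```

Emit:
{"method": "drive_tool", "body": {
  "plan": [
    [-0.37,0,0.01,0,0,0],
    [-0.37,0,0.02,0,0,0],
    [-0.37,0,0.04,0,0,0],
    [-0.36,0,0.05,0,0,0],
    [-0.36,0,0.06,0,0,0],
    [-0.36,0,0.08,0,0,0],
    [-0.36,0,0.08,0,0,0],
    [-0.36,0,0.1,0,0,0]
  ]
}}

```text
time_s: 22.72
tool_pos: [565.5, 21.0, 87.4]
orientation: [[-0.932, 0.129, 0.339], [0.122, 0.992, -0.043], [-0.342, 0.001, -0.94]]
ft_force: [-0.8, 1.6, 0.5]
grip_width: 64.0
grip_force: 4.0
```

Run:
```python
from h import *
slope('s17')
corners(65,-124);print();corners(58,-124);o=r.observe();print(o['qpos'].round(3))
```

```text
t 22.7167 P rack [-1.296e+02 -1.000e-01] 105.2 F [-0.8  1.6  0.5] w 64.01009827059693
[(256, None), (258, None), (260, None), (262, 170), (264, 170), (266, 157), (268, None), (270, None), (272, 189), (274, 191), (276, 192), (278, 194), (280, 196), (282, 198), (284, 200), (286, 200), (288, 198), (290, 198), (292, 197), (294, 196), (296, 195), (298, 194)]
lidbot [269.8 181.9]
lidlineb [273.1 186.5]
edge [284.1 202.2]
basetop [305.8 193.8]
lidtop [292.6 172.6]

lidbot [266.  183.7]
lidlineb [270.1 187.9]
edge [284.1 202.2]
basetop [304.6 192.2]
lidtop [287.3 172.6]
[-0.009  0.302  1.863 -0.068  0.631 -1.401]
```

Emit:
{"method": "drive_tool", "body": {
  "plan": [
    [-0.35,0,0.12,0,0,0],
    [-0.34,0,0.12,0,0,0],
    [-0.35,0,0.14,0,0,0],
    [-0.33,0,0.15,0,0,0],
    [-0.33,0,0.16,0,0,0],
    [-0.33,0,0.17,0,0,0],
    [-0.32,0,0.18,0,0,0],
    [-0.31,0,0.19,0,0,0]
  ]
}}

```text
time_s: 23.43
tool_pos: [594.4, 17.2, 84.7]
orientation: [[-0.932, 0.129, 0.339], [0.122, 0.992, -0.043], [-0.341, 0.001, -0.94]]
ft_force: [0.5, 1.3, 0.2]
grip_width: 63.8
grip_force: 4.0
```

Run:
```python
from h import *
slope('s18')
corners(80,-124);print();corners(73,-124)
```

```text
t 23.4333 P rack [-1.004e+02 -1.000e-01] 102.5 F [0.5 1.3 0.2] w 63.834841170098784
[(256, None), (258, None), (260, None), (262, None), (264, None), (266, None), (268, None), (270, None), (272, 169), (274, 161), (276, 168), (278, 187), (280, 191), (282, 195), (284, 200), (286, 200), (288, 199), (290, 199), (292, 198), (294, 198), (296, 197), (298, 197)]
lidbot [278.8 179.2]
lidlineb [280.  184.5]
edge [284.1 202.2]
basetop [307.3 197.6]
lidtop [303.4 174.2]

lidbot [274.5 180.3]
lidlineb [276.7 185.3]
edge [284.1 202.2]
basetop [306.8 195.8]
lidtop [298.5 173.2]
```

Emit:
{"method": "drive_tool", "body": {
  "plan": [
    [-0.31,0,0.21,0,0,0],
    [-0.3,0,0.21,0,0,0],
    [-0.29,0,0.23,0,0,0],
    [-0.28,0,0.23,0,0,0],
    [-0.2,0,0.17,0,0,0],
    [-0.13,0,0.12,0,0,0],
    [0,0,0,0,0,0]
  ]
}}

```text
time_s: 24.07
tool_pos: [612.3, 14.8, 78.8]
orientation: [[-0.932, 0.129, 0.339], [0.122, 0.992, -0.043], [-0.341, 0.001, -0.94]]
ft_force: [2.2, -0.5, -0.0]
grip_width: 64.1
grip_force: 4.0
```

Run:
```python
from h import *
slope('s19');im=cv2.imread('pics/s19.png').astype(int);m=(im[...,1]>im[...,2]+3)
print([(c,int(np.where(m[150:215,c])[0].max()+150)) for c in range(300,312,2) if m[150:215,c].any()])
corners(90,-124);print();corners(85,-124)
```

```text
t 24.0667 P rack [-82.4  -0.2] 96.6 F [ 2.2 -0.5 -0. ] w 64.06419070830759
[(256, None), (258, None), (260, None), (262, None), (264, None), (266, None), (268, None), (270, None), (272, None), (274, None), (276, None), (278, 168), (280, 162), (282, 186), (284, 197), (286, 200), (288, 200), (290, 199), (292, 199), (294, 199), (296, 199), (298, 198)]
[(300, 198), (302, 198), (304, 197), (306, 197), (308, 163), (310, 162)]
lidbot [285.  178.3]
lidlineb [284.8 183.8]
edge [284.1 202.2]
basetop [307.4 200.3]
lidtop [309.8 176.3]

lidbot [281.9 178.7]
lidlineb [282.4 184.1]
edge [284.1 202.2]
basetop [307.4 198.9]
lidtop [306.7 175.1]
```

Emit:
{"method": "drive_tool", "body": {
  "plan": [
    [-0.2,0,0.2,0,0,0],
    [-0.2,0,0.22,0,0,0],
    [-0.2,0,0.22,0,0,0],
    [-0.1,0,0.1,0,0,0],
    [0,0,0,0,0,0]
  ]
}}

```text
time_s: 24.53
tool_pos: [621.4, 13.7, 74.2]
orientation: [[-0.932, 0.129, 0.339], [0.122, 0.992, -0.043], [-0.341, 0.001, -0.94]]
ft_force: [2.6, 0.6, -1.1]
grip_width: 63.8
grip_force: 4.0
```

Run:
```python
from h import *
slope('s20');im=cv2.imread('pics/s20.png').astype(int);m=(im[...,1]>im[...,2]+3)
print([(c,int(np.where(m[150:215,c])[0].max()+150)) for c in range(300,312,2) if m[150:215,c].any()])
```

```text
t 24.5333 P rack [-73.2  -0.1] 92.1 F [ 2.6  0.6 -1.1] w 63.80213363934708
[(256, None), (258, None), (260, None), (262, None), (264, None), (266, None), (268, None), (270, None), (272, None), (274, None), (276, None), (278, None), (280, None), (282, 172), (284, 196), (286, 200), (288, 200), (290, 200), (292, 200), (294, 200), (296, 200), (298, 199)]
[(300, 199), (302, 199), (304, 199), (306, 199), (308, 182), (310, 162)]
```

Emit:
{"method": "drive_tool", "body": {
  "plan": [
    [0.03,0,0.09,0,0,0],
    [0.03,0,0.09,0,0,0],
    [0,0,0,0,0,0],
    [0,0,0,0,0,0]
  ]
}}

```text
time_s: 24.92
tool_pos: [621.6, 13.7, 73.0]
orientation: [[-0.932, 0.129, 0.34], [0.122, 0.992, -0.043], [-0.343, 0.001, -0.939]]
ft_force: [4.3, 1.0, 3.4]
grip_width: 64.1
grip_force: 4.0
```

Emit:
{"method": "drive_tool", "body": {
  "plan": [
    [0,0,0,0,0,0],
    [0,0,0,0,0,0],
    [0,0,0,0,0,0],
    [0,0,0,0,0,0],
    [0,0,0,0,0,0]
  ],
  "grip": 0
}}

```text
time_s: 25.33
tool_pos: [620.9, 13.7, 72.2]
orientation: [[-0.932, 0.129, 0.338], [0.122, 0.992, -0.043], [-0.341, 0.001, -0.94]]
ft_force: [0.7, -0.7, -0.4]
grip_width: 93.1
grip_force: 0.0
```

Run:
```python
from h import *
slope('s21');im=cv2.imread('pics/s21.png');m=im.astype(int);m=(m[...,1]>m[...,2]+3)
print([(c,int(np.where(m[150:215,c])[0].max()+150)) for c in range(300,312,2) if m[150:215,c].any()])
t=snap('top','t21')
A=cv2.resize(im[130:220,250:350],None,fx=4,fy=4,interpolation=cv2.INTER_CUBIC)
B=cv2.resize(t[115:205,200:300],None,fx=4,fy=4,interpolation=cv2.INTER_CUBIC)
cv2.imwrite('pics/c21.png',np.hstack([A,B]))
o=r.observe();print(o['qpos'].round(3))
```

```text
t 25.3333 P rack [-73.7  -0.2] 90.0 F [ 0.7 -0.7 -0.4] w 93.12697682343025
[(256, None), (258, None), (260, None), (262, None), (264, None), (266, None), (268, None), (270, None), (272, None), (274, None), (276, None), (278, None), (280, None), (282, 166), (284, 196), (286, 200), (288, 200), (290, 200), (292, 200), (294, 200), (296, 199), (298, 199)]
[(300, 199), (302, 199), (304, 199), (306, 199), (308, 185), (310, 162)]
[-0.021  0.431  1.721 -0.06   0.644 -1.42 ]
```

View pics/c21.png

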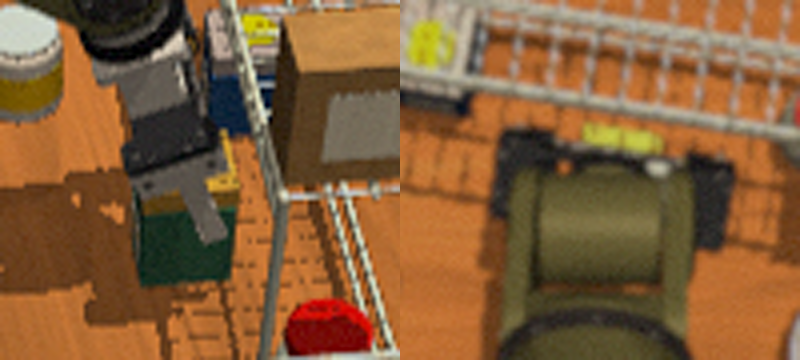

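The tin stands lid up, upright, with its base row at 285 px and the brass/white top under the fingers. I'll regrasp near its near side with a 40° tilt for the slide.

Run:
```python
from h import *
plan([(g2t([*rk(-112,0),60],YAW,38),YAW,38,14)])
```

```text
[[0.29, 0, 0.1, 0, -0.023, 0], [0.29, 0, 0.1, 0, -0.022, 0], [0.29, 0, 0.09, 0, -0.023, 0], [0.3, 0, 0.08, 0, -0.022, 0], [0.3, 0, 0.08, 0, -0.023, 0], [0.29, 0, 0.07, 0, -0.022, 0], [0.3, 0, 0.06, 0, -0.023, -0.001], [0.31, 0.01, 0.05, 0, -0.022, 0]]
[[0.3, 0, 0.05, 0, -0.023, 0], [0.3, 0, 0.04, 0, -0.022, 0], [0.31, 0, 0.04, 0, -0.023, 0], [0.3, 0, 0.03, 0.001, -0.022, 0], [0.31, 0, 0.02, 0, -0.023, 0], [0.31, 0, 0.01, 0, -0.022, 0]]
```

Emit:
{"method": "drive_tool", "body": {
  "plan": [
    [0.29,0,0.1,0,-0.023,0],
    [0.29,0,0.1,0,-0.022,0],
    [0.29,0,0.09,0,-0.023,0],
    [0.3,0,0.08,0,-0.022,0],
    [0.3,0,0.08,0,-0.023,0],
    [0.29,0,0.07,0,-0.022,0],
    [0.3,0,0.06,0,-0.023,0],
    [0.31,0,0.05,0,-0.022,0]
  ]
}}

```text
time_s: 26.1
tool_pos: [602.2, 16.2, 56.9]
orientation: [[-0.856, 0.129, 0.501], [0.112, 0.992, -0.064], [-0.505, 0.001, -0.863]]
ft_force: [1.1, 0.7, -0.4]
grip_width: 94.2
grip_force: 0.0
```

Emit:
{"method": "drive_tool", "body": {
  "plan": [
    [0.3,0,0.05,0,-0.023,0],
    [0.3,0,0.04,0,-0.022,0],
    [0.31,0,0.04,0,-0.023,0],
    [0.3,0,0.03,0,-0.022,0],
    [0.31,0,0.02,0,-0.023,0],
    [0.31,0,0.01,0,-0.022,0],
    [0,0,0,0,0,0],
    [0,0,0,0,0,0]
  ]
}}

```text
time_s: 26.77
tool_pos: [588.7, 17.7, 45.6]
orientation: [[-0.784, 0.13, 0.607], [0.103, 0.992, -0.08], [-0.612, -0.0, -0.791]]
ft_force: [0.2, 0.3, 0.1]
grip_width: 93.9
grip_force: 0.0
```

Run:
```python
from h import *
state();o=r.observe();print(o['qpos'].round(3),np.round(o['orientation']-Rt(YAW,38),3))
```

```text
t 26.7667 P rack [-111.3   -0.4] 60.6 F [0.2 0.3 0.1] w 93.87196179911426
[ 0.006  0.368  2.032 -0.758  0.121 -0.709] [[-0.003  0.001 -0.004]
 [ 0.001 -0.    -0.   ]
 [ 0.004 -0.    -0.003]]
```

Emit:
{"method": "drive_tool", "body": {
  "plan": [
    [0,0,0,0,0,0],
    [0,0,0,0,0,0],
    [0,0,0,0,0,0],
    [0,0,0,0,0,0],
    [0,0,0,0,0,0],
    [0,0,0,0,0,0],
    [0,0,0,0,0,0]
  ],
  "grip": 255,
  "force": 12
}}

```text
time_s: 27.35
tool_pos: [588.9, 17.7, 45.8]
orientation: [[-0.784, 0.13, 0.608], [0.103, 0.991, -0.079], [-0.613, 0.0, -0.79]]
ft_force: [0.1, 0.1, 0.4]
grip_width: 63.8
grip_force: 12.0
```

Emit:
{"method": "drive_tool", "body": {
  "plan": [
    [-0.12,0,0.09,0,0,0],
    [-0.24,0,0.18,0,0,0],
    [-0.24,0,0.19,0,0,0],
    [-0.24,0,0.18,0,0,0],
    [-0.24,0,0.19,0,0,0],
    [-0.24,0,0.18,0,0,0],
    [-0.24,0,0.19,0,0,0],
    [-0.24,0,0.18,0,0,0]
  ]
}}

```text
time_s: 28.02
tool_pos: [611.2, 14.7, 45.8]
orientation: [[-0.784, 0.13, 0.607], [0.103, 0.991, -0.08], [-0.612, 0.0, -0.791]]
ft_force: [-4.6, 0.2, 4.0]
grip_width: 64.2
grip_force: 12.0
```

Run:
```python
from h import *
slope('s22');o=r.observe();print(o['qpos'].round(3),np.round(o['orientation']-Rt(YAW,38),3))
```

```text
t 28.0167 P rack [-88.6  -0.4] 60.8 F [-4.6  0.2  4. ] w 64.17721026725314
[(256, 162), (258, 153), (260, 159), (262, 160), (264, None), (266, 183), (268, 178), (270, None), (272, 185), (274, 177), (276, 173), (278, 151), (280, 179), (282, 178), (284, 174), (286, 167), (288, None), (290, 191), (292, 200), (294, 200), (296, 200), (298, 199)]
[-1.000e-03  4.050e-01  1.972e+00 -6.290e-01  1.350e-01 -8.430e-01] [[-0.002  0.001 -0.003]
 [ 0.002 -0.    -0.   ]
 [ 0.003  0.    -0.003]]
```

Sliding steadily at about 5 N. I'll continue.

Emit:
{"method": "drive_tool", "body": {
  "plan": [
    [-0.24,0,0.18,0,0,0],
    [-0.24,0,0.19,0,0,0],
    [-0.24,0,0.18,0,0,0],
    [-0.24,0,0.19,0,0,0],
    [-0.24,0,0.18,0,0,0],
    [-0.24,0,0.19,0,0,0],
    [-0.24,0,0.18,0,0,0],
    [-0.24,0,0.19,0,0,0]
  ]
}}

```text
time_s: 28.73
tool_pos: [635.3, 11.5, 45.7]
orientation: [[-0.784, 0.13, 0.607], [0.103, 0.991, -0.08], [-0.612, 0.0, -0.791]]
ft_force: [-5.6, 0.3, 2.8]
grip_width: 63.7
grip_force: 12.0
```

Emit:
{"method": "drive_tool", "body": {
  "plan": [
    [-0.24,0,0.18,0,0,0],
    [-0.24,0,0.19,0,0,0],
    [-0.24,0,0.18,0,0,0],
    [-0.24,0,0.19,0,0,0],
    [-0.24,0,0.18,0,0,0],
    [-0.24,0,0.19,0,0,0],
    [-0.24,0,0.18,0,0,0],
    [-0.24,0,0.19,0,0,0]
  ]
}}

```text
time_s: 29.4
tool_pos: [659.6, 8.3, 45.7]
orientation: [[-0.784, 0.13, 0.607], [0.103, 0.991, -0.08], [-0.612, 0.0, -0.791]]
ft_force: [-2.4, -0.1, -0.1]
grip_width: 64.2
grip_force: 12.0
```

Run:
```python
from h import *
state();o=r.observe();print(o['qpos'].round(3),np.round(o['orientation']-Rt(YAW,38),3))
```

```text
t 29.4 P rack [-39.8  -0.5] 60.8 F [-2.4 -0.1 -0.1] w 64.24592945070941
[-0.014  0.484  1.843 -0.425  0.174 -1.059] [[-0.002  0.001 -0.003]
 [ 0.001 -0.    -0.   ]
 [ 0.003  0.    -0.003]]
```

Emit:
{"method": "drive_tool", "body": {
  "plan": [
    [-0.12,0,0.09,0,0,0],
    [-0.12,0,0.09,0,0,0],
    [-0.12,0,0.09,0,0,0],
    [-0.12,0,0.09,0,0,0],
    [-0.12,0,0.09,0,0,0]
  ]
}}

```text
time_s: 29.82
tool_pos: [666.8, 7.4, 45.8]
orientation: [[-0.784, 0.13, 0.607], [0.103, 0.992, -0.08], [-0.612, 0.0, -0.791]]
ft_force: [-1.1, 0.7, -2.5]
grip_width: 63.6
grip_force: 12.0
```

Emit:
{"method": "drive_tool", "body": {
  "plan": [
    [-0.12,0,0.09,0,0,0],
    [-0.12,0,0.09,0,0,0]
  ]
}}

```text
time_s: 29.98
tool_pos: [669.8, 7.0, 45.8]
orientation: [[-0.784, 0.13, 0.607], [0.103, 0.991, -0.08], [-0.612, 0.0, -0.791]]
ft_force: [-0.3, -0.7, -4.2]
grip_width: 63.8
grip_force: 12.0
```

Emit:
{"method": "drive_tool", "body": {
  "plan": [
    [-0.12,0,0.09,0,0,0],
    [-0.12,0,0.09,0,0,0]
  ]
}}

```text
time_s: 30.15
tool_pos: [672.8, 6.6, 45.8]
orientation: [[-0.784, 0.13, 0.607], [0.103, 0.991, -0.08], [-0.612, 0.0, -0.791]]
ft_force: [-0.8, -0.0, -4.5]
grip_width: 64.2
grip_force: 12.0
```

Emit:
{"method": "drive_tool", "body": {
  "plan": [
    [0.05,0,0.06,0,0,0],
    [-0.08,0,0.06,0,0,0],
    [-0.08,0,0.06,0,0,0],
    [0,0,0,0,0,0]
  ]
}}

```text
time_s: 30.48
tool_pos: [675.1, 6.4, 45.7]
orientation: [[-0.783, 0.13, 0.608], [0.103, 0.992, -0.079], [-0.613, 0.0, -0.79]]
ft_force: [-1.0, 0.8, -0.7]
grip_width: 64.0
grip_force: 12.0
```

Emit:
{"method": "drive_tool", "body": {
  "plan": [
    [-0.08,0,0.06,0,0,0],
    [-0.08,0,0.06,0,0,0]
  ]
}}

```text
time_s: 30.65
tool_pos: [676.4, 6.3, 45.7]
orientation: [[-0.784, 0.13, 0.607], [0.103, 0.992, -0.08], [-0.612, -0.0, -0.791]]
ft_force: [-15.9, 1.8, 8.9]
grip_width: 64.0
grip_force: 12.0
```

Run:
```python
from h import *
state();t=snap('top','t23');im=snap('scene','s23').astype(int);m=(im[...,1]>im[...,2]+3)
print([(c,int(np.where(m[150:215,c])[0].max()+150)) for c in range(284,336,2) if m[150:215,c].any()])
for x in(-38,38):
  print(x,w2px('scene',[*rk(x,-32),0]).round(1))
```

```text
t 30.65 P rack [-22.9  -0.4] 60.7 F [-15.9   1.8   8.9] w 63.951979253336745
[(284, 156), (286, 155), (288, 182), (290, 175), (298, 172), (300, 178), (304, 170), (306, 160), (308, 161), (310, 192), (312, 198), (314, 198), (316, 208), (320, 198), (322, 197), (324, 197), (326, 197), (328, 197), (330, 197), (332, 197), (334, 193)]
-38 [310.4 200. ]
38 [333.5 198.1]
```

The push rose sharply to 16 N, so the tin is at the rail. I'll open and retreat.

Emit:
{"method": "drive_tool", "body": {
  "plan": [
    [0,0,0,0,0,0],
    [0,0,0,0,0,0],
    [0,0,0,0,0,0],
    [0,0,0,0,0,0],
    [0,0,0,0,0,0],
    [0,0,0,0,0,0]
  ],
  "grip": 0
}}

```text
time_s: 31.25
tool_pos: [676.8, 6.1, 45.4]
orientation: [[-0.784, 0.13, 0.607], [0.103, 0.991, -0.08], [-0.613, 0.0, -0.79]]
ft_force: [0.5, -0.3, 0.2]
grip_width: 93.9
grip_force: 0.0
```

Emit:
{"method": "drive_tool", "body": {
  "plan": [
    [0,0,-0.5,0,0,0],
    [0,0,-1,0,0,0],
    [0,0,-1.2,0,0,0],
    [0,0,-1.5,0,0,0],
    [0,0,-1.5,0,0,0],
    [0,0,-1.5,0,0,0],
    [0,0,-1.5,0,0,0],
    [0,0,-1.5,0,0,0]
  ]
}}

```text
time_s: 31.92
tool_pos: [613.9, 14.4, 127.3]
orientation: [[-0.783, 0.13, 0.608], [0.103, 0.992, -0.079], [-0.613, 0.0, -0.79]]
ft_force: [-0.2, -0.5, 1.5]
grip_width: 94.5
grip_force: 0.0
```

Emit:
{"method": "drive_tool", "body": {
  "plan": [
    [0,0,-1.5,0,0,0],
    [0,0,-1.5,0,0,0],
    [0,0,-1.5,0,0,0],
    [0,0,-1,0,0,0],
    [0,0,0,0,0,0],
    [0,0,0,0,0,0],
    [0,0,0,0,0,0]
  ]
}}

```text
time_s: 32.5
tool_pos: [581.3, 18.6, 169.3]
orientation: [[-0.784, 0.13, 0.607], [0.103, 0.992, -0.079], [-0.612, 0.0, -0.79]]
ft_force: [-0.2, 0.1, 0.8]
grip_width: 93.9
grip_force: 0.0
```

Run:
```python
from h import *
state();t=snap('top','t24');im=snap('scene','s24').astype(int);m=(im[...,1]>im[...,2]+3)
m[:,:290]=0
print('bot',[(c,int(np.where(m[165:215,c])[0].max()+165)) for c in range(300,340,2) if m[165:215,c].any()])
print('left',[(q,int(np.where(m[q])[0].min())) for q in range(180,200,2) if m[q].any()],'right',[(q,int(np.where(m[q,:345])[0].max())) for q in range(180,200,2) if m[q,:345].any()])
for x,y,z in((-38,-32,0),(38,-32,0),(-38,-32,86),(38,-32,86),(-38,32,0)): print(x,y,z,w2px('scene',[*rk(x,y),z]).round(1))
b=im[...,0];hs=cv2.cvtColor(t,cv2.COLOR_BGR2HSV)
w=(hs[...,1]<70)&(hs[...,2]>120)
c=w2px('top',[*rk(0),110]);u,v=c.round().astype(int);ys,xs=np.where(w[v-9:v+10,u-9:u+10]);print('dot pred',c,'obs',xs.mean()+u-9,ys.mean()+v-9,len(xs))
```

```text
t 32.5 P rack [-118.8   -0.4] 184.3 F [-0.2  0.1  0.8] w 93.89267707446982
bot [(310, 191), (312, 198), (314, 198), (316, 198), (318, 187), (320, 198), (322, 197), (324, 197), (326, 197), (328, 197), (330, 197), (332, 197), (334, 193), (336, 192), (338, 199)]
left [(180, 312), (182, 312), (184, 312), (186, 312), (188, 309), (190, 312), (192, 312), (194, 311), (196, 311), (198, 312)] right [(180, 337), (182, 336), (184, 338), (186, 335), (188, 339), (190, 340), (192, 336), (194, 341), (196, 337), (198, 338)]
-38 -32 0 [310.4 200. ]
38 -32 0 [333.5 198.1]
-38 -32 86 [312.4 181.6]
38 -32 86 [336.6 179.6]
-38 32 0 [307.  185.9]
dot pred [257.9072765  132.07188596] obs 257.92 132.9142857142857 175
```

The base edges, side edges and white dot all match the predicted pose to about 1 px. I'm handing in.

```bash
python3 -c "
from h import *
print(r.close_job())"
```

```text
the job is handed in; nothing more can be done
None
```

The job is handed in, with no verdict returned: the green tin stands lid up and square against the back rail, mid-gap and released, though on the first try at the second quarter turn the gripper briefly carried it about 24 mm off the counter (middle about 72 mm up by my estimate, limit 85 mm).

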